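# Open the kiln damper by feeling for its hidden drive hole

## Robot

A 7-joint arm with a two-finger parallel gripper is mounted at the origin on the work surface. World frame = base frame: x ahead of the robot, y to its left, z up, the work surface at z = 0. Lengths are in m, angles in rad, forces in N, time in s.
With the tool pointing down it reaches from about 0.4 to 0.85 m from the base axis. Payload 4.5 kg.
Tool frame: the origin (TCP) lies midway between the tips of the shut fingers; the grasp point (between the pads) lies 19 mm behind it; z points along the fingers, y is the direction in which the jaws open and shut (so a half turn about z gives the same grasp; the last joint's range is limited). The gripper opens to 88 mm and grips with 3 to 60 N. Pads are 18 mm wide; open, the fingers measure 123 mm over their backs; the gripper's body (75 mm by 187 mm) begins 45 mm behind the grasp point.
Start: joints at [0.034, 0.689, -0.195, 1.565, 0.157, 0.902, -0.215], TCP at [0.625, 0, 0.239] pointing down, gripper open.
Joint ranges: [-3.01, 3.01], [-0.46, 2.08], [-1.47, 1.51], [0.13, 2.56], [-1, 4.14], [0.04, 2.09], [-2.66, 2.66]. Speed limits (rad/s): [2.57, 2.57, 3.14, 3.14, 3.14, 3.14, 3.14].

## Interface

Orientations are given as a unit quaternion [x, y, z, w].
In Python, from plant import r gives the robot as it stands.
- The arm moves only by the tool play_rows, never from a script. Its argument "targets" is a list of rows, each an object of numbers: "jaw": the closure, from 0 (fully open) to 1 (shut); "dx", "dy", "dz": the shift along the tool's x, y, z in m; "yaw": the turn about the tool's z in rad. A call has exactly 5 rows; each row shifts and turns the pose as measured when the row begins, along the tool's axes as they then stand; what a row does not reach is not made up. A row lasts 1/10 s, in which the tool goes at most 50 mm and 8.59 degrees, less where a joint would pass 70% of its speed; a pose out of reach is approached as far as the arm can. A call with a gripper value outside its range is refused whole. The fingers move at their own pace and stop on an object; "squeeze" is the grip in N (left out, the last holds). Time passes only in rows, so rows that do not move let the fingers close, or fill a call up. It gives the time, the measured TCP pose, the force and the opening at its end, in the units of the state.
- r.get_state(): the state, without advancing time (a new reading comes with each control period).
- r.snapshot(name): name is "scene" or "side" or "wrist"; returns a dict with "frame" (400x640x3 uint8, red, green, blue), "z_map" (400x640 float32, m along the optical axis (not along the pixel's ray), 0 where there is no reading), "mtx" (3x3 intrinsics, pixels), "position" and "orientation" of the camera in the world; the wrist camera has in their place "T_tool_cam" (4x4, takes a point from camera to tool coordinates, whose origin is the TCP and whose axes are the flange's). Camera axes: x right, y up, looking along -z (the intrinsics and any distortion apply to the point x, -y, -z); pixel columns grow to the right and rows downward; lengths in m; the calibration is good to about 2 mm. The wrist camera is an equidistant fisheye: a pixel r from the principal point sees the ray r / f radians off the axis. A picture is of the moment at which its call begins: read the wrist's pose just before it.
- r.finish_job(): hands the job in, once; it reports no verdict.
The state is a dict: "clock": time; "q": joint angles; "qd": joint speeds; "joint_torque": joint torques, N m; "tool_pos": TCP position; "eef_rot": TCP orientation; "contact_force": force on the tool from outside, world axes, zero at the start; "moment": the same for the moment, N m; "opening": opening from 0.0 (shut) to 1.0 (fully open).
Only numpy, scipy, OpenCV 4.12 (cv2) and the standard library are available. Lean on these libraries where they do the work, as an engineer would, in place of code of your own. Each camera call takes 0.05 s, during which the arm holds its last target.

## Task

Open the damper on top of the little bench kiln: take the poker from its wooden stand, feel along the black channel of the damper slab with its tip until it drops into the hidden hole, and with the tip in the hole draw the slab to the left as the robot sees it, fully open to its stop. Then put the poker back upright in its stand and leave the teapot, the tea caddy and the cup standing where they are.

Things in the scene. Friction and masses are not known exactly. Their poses are not given: they have to be found in the camera images.
- kiln: Fixed bench kiln, a grey box 220 x 330 mm with a cream top 140 mm above the bench. Two low steel rails on the top (18 mm wide and high, 310 mm long, inner faces 90 mm apart) guide the damper between them: a dark steel slab 80 mm wide, 220 mm long, 22 mm thick. Origin at the centre of the kiln's underside; y along the rails, in the direction in which the damper opens; z up.
- channel_mid (a point): Middle of the floor of the damper's channel, moving with the damper. The channel is straight and black, in the middle of the slab's top: 100 mm long, 16 mm wide, 6 mm deep; its floor is 16 mm above the kiln's top. x points across it, y along it in the opening direction, z up. The hidden hole's centre lies anywhere within 30 mm of this point along y, different each time.
- plug (a joint): The sprung plug that hides the hole, black and flush like the floor: m pushed down, 0 flush, 0.012 fully down. Hole: 18 mm long along the channel, as wide as it, 12 mm deep. The plug yields at 1 to 2 N and springs back; the rest of the floor is rigid, friction on the tip about 0.6.
- damper (a joint): How far the damper slab is open, m: 0 closed, 0.06 fully open at its stop; starts between 0 and 0.012. It opens to the left as seen from the robot, along channel_mid's y, against about 6 N of friction and stays where it is left. A tip pressed on the channel floor with more than about 8 N may drag it along.
- poker_handle (a point): Centre of the poker's square wooden handle, 26 x 26 mm, 80 mm tall, faces square to x and y; z up the poker, away from the tip. The poker, 146 mm and about 160 g, stands upright in its stand: 60 mm steel shaft 10 mm across with a round end, then a brass collar 38 mm across, 6 mm thick, that rests on the stand's top, then the handle. This point is 106 mm above the tip.
- poker_tip (a point): The very end of the poker's tip, on its axis; same axes as poker_handle.
- stand_hole (a point): Centre of the mouth of the square hole in the top of the poker's stand: a fixed wooden block 100 x 100 mm and 70 mm high, the hole 16 x 16 mm, going right through; z up. With the poker in place its tip is 60 mm below this point.
- teapot: Unfired reddish clay teapot, loose, body 110 mm across and 110 mm high with its lid; spout to its +y and handle to its -y make it about 170 mm long. Origin at the centre of its foot, z up.
- caddy: Dark clay tea caddy, loose, 80 mm across, 114 mm high. Origin at the centre of its foot, z up.
- teacup: Small clay cup without handle, loose, 72 mm across, 55 mm high. Origin at the centre of its foot, z up.
There are look-alikes about, which are no part of the job. What is meant by the part that bears poker_handle is not green or turquoise, and is the smaller of those in its own colour.

How it is judged:
By the outcome, as a careful person would: the job done as asked, in the order asked, and still so for the second after the job is handed in, with the robot touching nothing.
It also fails if it takes over 56 s, if anything falls off the work surface, if the arm or the gripper's body presses on something with over 40 N, if the wrist force passes 120 N, or if a joint passes its speed limit or range.

## Working session

There is one attempt and no reset: what is moved stays moved. The work goes in short steps, Python scripts to look and compute and a tool call to move; the robot and the scene stay as the last step left them, time stands still between calls to the robot, and variables do not carry over. Pictures are saved under pics/ and viewed, and the job is handed in when it is done.

Besides the shell and the picture viewer there is one more tool, called after "Call:" in YAML: its name, and indented under it one key for each argument. play_rows: Moves the arm, as the interface text tells. Its arguments: {"type":"object","properties":{"targets":{"type":"array"},"squeeze":{"type":"number"}},"required":["targets"]}

```bash
ls; mkdir -p pics; python3 - <<'E'
from plant import r
import cv2,json
import numpy as np
print(r.get_state())
for n in ["scene","side","wrist"]:
    s=r.snapshot(n)
    cv2.imwrite(f"pics/{n}0.png",s["frame"][:,:,::-1])
    print(n,{k:(v.tolist() if hasattr(v,'tolist') else v) for k,v in s.items() if k not in("frame","z_map")})
    np.savez(f"{n}0.npz",**{k:np.array(v) for k,v in s.items()})
E
```

```text
pics
{'clock': 0.0, 'q': array([ 0.0338215 ,  0.68995654, -0.19449559,  1.56635348,  0.15728763,
        0.90251715, -0.21510923]), 'qd': array([-1.04038133e-03,  4.57668430e-04,  8.45575830e-04, -8.06027501e-05,
       -8.05822245e-04,  4.65001435e-04, -2.27225767e-03]), 'joint_torque': array([ 3.38560185e-04, -5.27571630e+01, -1.26686912e+00, -1.53434461e+01,
       -5.26333472e-02,  6.56995355e-03,  1.65937727e-04]), 'tool_pos': array([ 6.24356897e-01, -7.21516828e-05,  2.37924189e-01]), 'eef_rot': array([ 7.07094825e-01,  7.07118135e-01, -7.00709082e-04, -6.00226427e-04]), 'contact_force': array([-0.89799969,  0.45993075,  0.57362311]), 'moment': array([-0.01297616, -0.01149011, -0.00207551]), 'opening': 0.9967616113155534}
scene {'mtx': [[396.4585517938096, 0.0, 320.872536175813], [0.0, 396.4585517938096, 194.769236476741], [0.0, 0.0, 1.0]], 'position': [1.1130274409086378, 0.5307081887939593, 1.142789211184148], 'orientation': [0.11827070121808306, 0.2958374510193102, 0.8693179926195457, 0.3778603862747508]}
side {'mtx': [[433.1339930783081, 0.0, 313.71086615044226], [0.0, 433.1339930783081, 201.5352910851499], [0.0, 0.0, 1.0]], 'position': [0.10856217974146466, -0.876476242071818, 0.7934458492241548], 'orientation': [0.45407670876575634, -0.10262448326783534, -0.19698456439035691, 0.8628323356147529]}
wrist {'mtx': [[309.70691628693146, 0.0, 315.33123272166347], [0.0, 309.70691628693146, 202.51403815367811], [0.0, 0.0, 1.0]], 'T_tool_cam': [[-0.00016972978062272822, 0.9651267915998948, 0.26178282473816394, 0.06728415047927], [0.9999995563079432, -7.875560865496549e-05, 0.0009387126655936813, 3.5891652092612247e-06], [0.000926593608876369, 0.26178286791469924, -0.9651263500136329, -0.1457381086205951], [0.0, 0.0, 0.0, 1.0]]}
```

View pics/scene0.png

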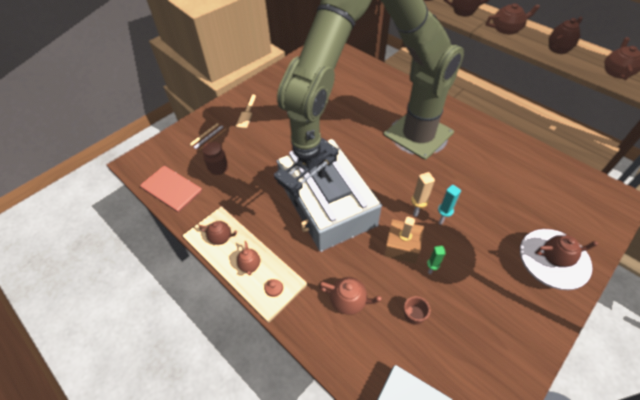

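View pics/side0.png

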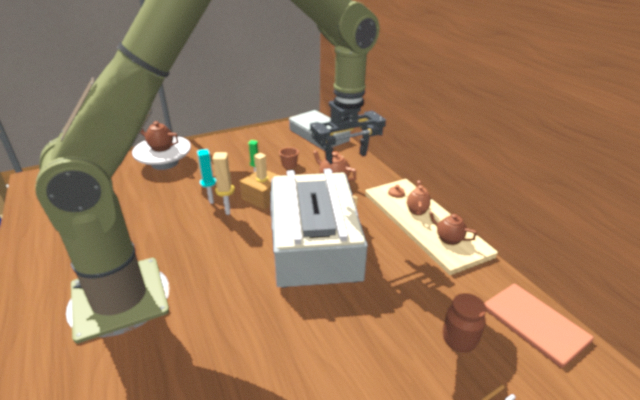

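View pics/wrist0.png

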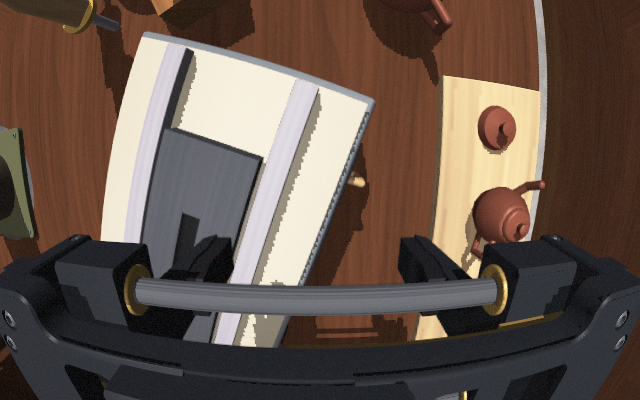

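```bash
cat > h.py <<'E'
import numpy as np, cv2
from scipy.spatial.transform import Rotation as R
def cloud(s, tool=None):
    """world xyz per pixel (400,640,3); nan where none. tool=(pos,quat) for wrist"""
    z=np.array(s["z_map"],float); K=np.array(s["mtx"])
    v,u=np.mgrid[0:400,0:640].astype(float)
    x=(u-K[0,2])/K[0,0]; y=(v-K[1,2])/K[1,1]
    if "T_tool_cam" in s:
        th=np.hypot(x,y); f=np.where(th>1e-9,np.tan(np.minimum(th,1.5))/np.maximum(th,1e-9),1); x=x*f;y=y*f
    P=np.stack([x*z,-y*z,-z],-1); P[z<=0]=np.nan
    if "T_tool_cam" in s:
        T=np.array(s["T_tool_cam"]); P=P@T[:3,:3].T+T[:3,3]
        return P@R.from_quat(tool[1]).as_matrix().T+np.array(tool[0])
    return P@R.from_quat(s["orientation"]).as_matrix().T+np.array(s["position"])
def load(n): 
    d=np.load(n); return {k:d[k] for k in d.files}
E
cat > a.py <<'E'
from h import *
tool=([0.624357,-0.00007,0.237924],[7.07094825e-01,7.07118135e-01,-7.00709082e-04,-6.00226427e-04])
C={n:cloud(load(n+"0.npz"),tool) for n in["scene","side","wrist"]}
q={"scene":[(425,177),(424,190),(408,222),(406,245),(393,245),(418,250),(452,190),(436,255),(350,290),(418,308),(215,160),(340,205),(330,180)],
"side":[(222,160),(224,178),(261,160),(261,172),(250,188),(290,155),(340,160),(465,310),(315,203),(312,222),(345,212),(290,212)],
"wrist":[(200,180),(190,225),(130,80),(330,130),(350,120),(240,140),(300,95),(180,60)]}
for n in q:
    for u,v in q[n]: print(n,u,v,C[n][v,u].round(4))
E
python3 a.py
```

```text
scene 425 177 [0.3443 0.2185 0.2062]
scene 424 190 [0.3572 0.2328 0.1662]
scene 408 222 [0.4817 0.2638 0.1575]
scene 406 245 [0.4982 0.2852 0.0687]
scene 393 245 [0.5271 0.2566 0.0719]
scene 418 250 [0.4868 0.3221 0.0674]
scene 452 190 [0.316  0.3012 0.1868]
scene 436 255 [0.5068 0.3824 0.1381]
scene 350 290 [0.7373 0.2622 0.0962]
scene 418 308 [0.6093 0.4219 0.0014]
scene 215 160 [ 0.687  -0.4241  0.0836]
scene 340 205 [0.5612 0.0667 0.139 ]
scene 330 180 [ 0.5187 -0.0145  0.1564]
side 222 160 [0.339  0.2023 0.1988]
side 224 178 [0.3378 0.2032 0.1393]
side 261 160 [0.4689 0.251  0.143 ]
side 261 172 [0.4647 0.2479 0.1029]
side 250 188 [0.4242 0.2472 0.0552]
side 290 155 [0.6447 0.4457 0.0244]
side 340 160 [0.7332 0.2248 0.0921]
side 465 310 [ 0.646  -0.4669  0.1108]
side 315 203 [ 0.5093 -0.0476  0.1558]
side 312 222 [ 0.4652 -0.1221  0.1597]
side 345 212 [ 0.5705 -0.0981  0.1407]
side 290 212 [ 0.444  -0.0348  0.1394]
wrist 200 180 [0.5359 0.0249 0.1621]
wrist 190 225 [ 0.5198 -0.0144  0.1546]
wrist 130 80 [0.4607 0.1126 0.1394]
wrist 330 130 [0.6354 0.0597 0.1389]
wrist 350 120 [0.651  0.0678 0.1403]
wrist 240 140 [0.5637 0.0528 0.1395]
wrist 300 95 [0.613  0.0859 0.1576]
wrist 180 60 [0.5204 0.119  0.158 ]
```

```bash
python3 - <<'E'
import cv2,numpy as np
a=cv2.imread('pics/scene0.png')[150:290,260:480]; cv2.imwrite('pics/sc_crop.png',cv2.resize(a,None,fx=3.6,fy=3.6,interpolation=cv2.INTER_CUBIC))
a=cv2.imread('pics/side0.png')[130:290,180:380]; cv2.imwrite('pics/si_crop.png',cv2.resize(a,None,fx=3.7,fy=3.7,interpolation=cv2.INTER_CUBIC))
E
```

```text
(no output)
```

View pics/sc_crop.png

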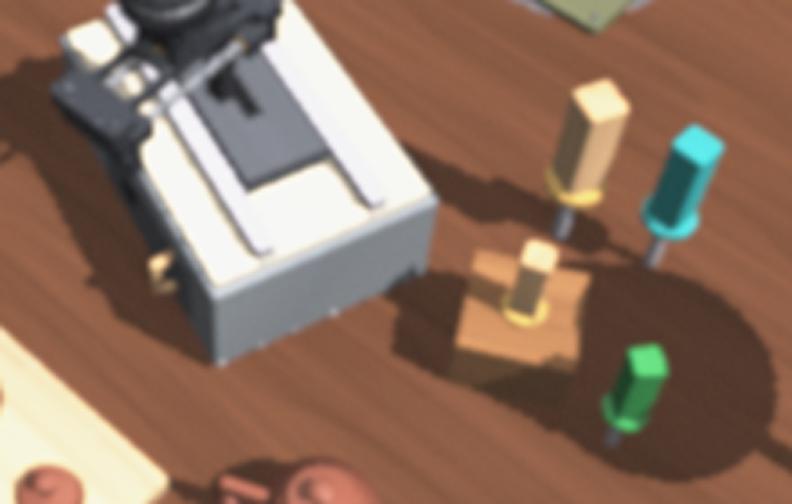

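View pics/si_crop.png

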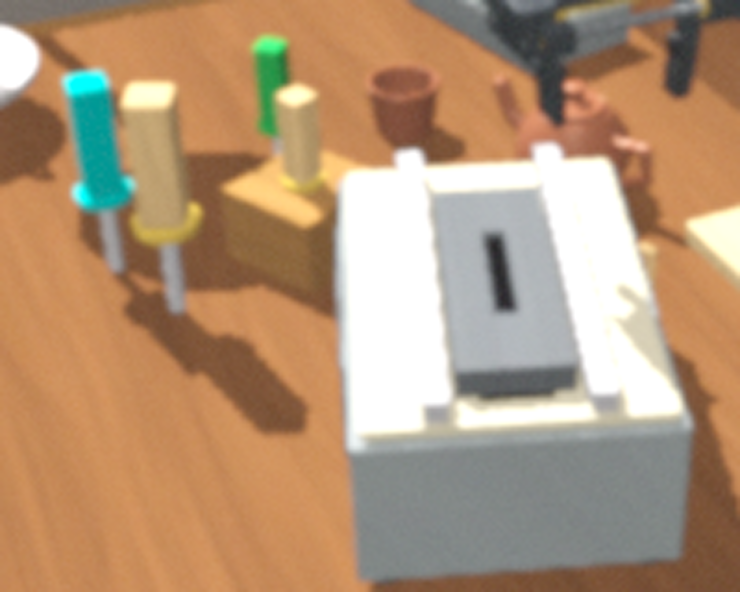

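```bash
cat > b.py <<'E'
from h import *
exec(open("a.py").read().split("q={")[0])
def near(P,lo,hi): 
    return P[np.all((P>lo)&(P<hi),-1)]
for n in C:
    P=C[n].reshape(-1,3)
    a=near(P,[.44,.22,.150],[.52,.30,.162]); b=near(P,[.40,.18,.066],[.58,.36,.073])
    h=near(P,[.44,.22,.085],[.52,.30,.165])
    for nm,x in(("handletop",a),("standtop",b),("handle",h)):
        if len(x)>4:
            rc=cv2.minAreaRect(x[:,:2].astype(np.float32)*1000)
            print(n,nm,len(x),x.mean(0).round(4),"z",np.percentile(x[:,2],[5,50,95]).round(4),rc)
    # slab top z 0.162, rails .158
    s=near(P,[.40,-.25,.1605],[.65,.25,.165]); r_=near(P,[.40,-.25,.1565],[.70,.25,.1600]); k=near(P,[.35,-.3,.137],[.75,.3,.1425])
    for nm,x in(("slab",s),("rails",r_),("ktop",k)):
        if len(x)>20:
            rc=cv2.minAreaRect(x[:,:2].astype(np.float32)*1000)
            print(n,nm,len(x),x.mean(0).round(4),rc)
    m=k
E
python3 b.py
```

```text
scene handletop 72 [0.4767 0.2628 0.1557] z [0.1517 0.1558 0.1596] ((475.0086669921875, 262.0744323730469), (28.761343002319336, 25.65433692932129), 20.674243927001953)
scene standtop 628 [0.4789 0.2651 0.07  ] z [0.0672 0.0701 0.0726] ((473.4608154296875, 261.79376220703125), (103.9360122680664, 99.93317413330078), 27.10940170288086)
scene handle 176 [0.4818 0.2647 0.1328] z [0.0914 0.1394 0.1588] ((475.1387023925781, 262.1908264160156), (28.90632438659668, 26.13840675354004), 18.977313995361328)
scene slab 619 [ 0.5313 -0.0008  0.1625] ((524.35107421875, -20.075057983398438), (280.8330078125, 124.698974609375), 69.25801849365234)
scene rails 498 [0.5362 0.0139 0.1584] ((518.2254638671875, -32.687408447265625), (305.7596435546875, 125.96488952636719), 70.00534057617188)
scene ktop 1538 [0.5377 0.0279 0.1401] ((514.5194091796875, 30.024139404296875), (306.8354187011719, 491.00958251953125), 2.798649787902832)
side handletop 42 [0.468  0.2598 0.1539] z [0.1522 0.1538 0.1559] ((467.5331115722656, 261.6822814941406), (23.246007919311523, 27.766616821289062), 20.723033905029297)
side sta
[... 633 characters left out ...]
68  0.1391] ((468.572509765625, 37.470550537109375), (423.7911071777344, 335.80975341796875), 70.09475708007812)
wrist standtop 290 [0.4568 0.2085 0.0698] z [0.0667 0.07   0.0716] ((457.3143310546875, 205.63583374023438), (20.2824764251709, 43.33314514160156), 79.64927673339844)
wrist slab 10009 [0.5271 0.0051 0.1617] ((512.1887817382812, -37.860389709472656), (193.56044006347656, 81.24406433105469), 69.7696533203125)
wrist rails 9327 [0.5462 0.0257 0.1578] ((524.4865112304688, -4.24713134765625), (251.8062744140625, 126.95027923583984), 70.04661560058594)
wrist ktop 25828 [0.5593 0.0388 0.1397] ((462.63818359375, 21.558349609375), (275.99188232421875, 357.47650146484375), 65.35868072509766)
```

Call:
play_rows:
  targets:
    - {"dx":0.034,"dy":-0.031,"dz":-0.01,"jaw":0}
    - {"dx":0.034,"dy":-0.031,"dz":-0.01,"jaw":0}
    - {"dx":0.034,"dy":-0.031,"dz":-0.01,"jaw":0}
    - {"dx":0.034,"dy":-0.031,"dz":-0.01,"jaw":0}
    - {"dx":0.034,"dy":-0.031,"dz":-0.01,"jaw":0}

```text
invalid input
```

```bash
cat > snap.py <<'E'
import sys
from plant import r
from h import *
def snap(tag,names=("wrist",)):
    out={}
    for n in names:
        st=r.get_state(); s=r.snapshot(n)
        np.savez(f"{n}{tag}.npz",tp=st["tool_pos"],tq=st["eef_rot"],**{k:np.array(v) for k,v in s.items()})
        cv2.imwrite(f"pics/{n}{tag}.png",s["frame"][:,:,::-1])
        out[n]=(s,cloud(s,(st["tool_pos"],st["eef_rot"])))
    print(st["clock"],st["tool_pos"].round(4),st["eef_rot"].round(4),st["contact_force"].round(2),st["opening"],st["q"].round(2))
    return out
if __name__=="__main__": snap(sys.argv[1],sys.argv[2].split(","))
E
python3 snap.py 1 wrist
```

```text
0.15 [ 0.6245 -0.      0.2381] [ 7.071e-01  7.071e-01 -5.000e-04 -5.000e-04] [0.47 0.08 0.52] 1.0032875375878605 [ 0.03  0.69 -0.19  1.57  0.16  0.9  -0.22]
```

Call:
play_rows:
  targets:
    - {"dx":0.034,"dy":-0.031,"dz":-0.01,"yaw":0.0,"jaw":0.0}
    - {"dx":0.034,"dy":-0.031,"dz":-0.01,"yaw":0.0,"jaw":0.0}
    - {"dx":0.034,"dy":-0.031,"dz":-0.01,"yaw":0.0,"jaw":0.0}
    - {"dx":0.034,"dy":-0.031,"dz":-0.01,"yaw":0.0,"jaw":0.0}
    - {"dx":0.034,"dy":-0.031,"dz":-0.01,"yaw":0.0,"jaw":0.0}

```text
clock: 0.7
tool_pos: [0.4688, 0.1682, 0.2861]
eef_rot: [0.712, 0.702, -0.002, 0.001]
contact_force: [0.7, 2.1, -0.6]
opening: 0.996
```

```bash
python3 snap.py 1b wrist
```

```text
0.7 [0.4688 0.1682 0.2861] [ 0.7125  0.7017 -0.0022  0.0009] [ 0.74  2.11 -0.61] 0.9962651082990145 [-0.31  0.46 -0.2   1.88  0.12  0.82 -0.59]
```

View pics/wrist1b.png

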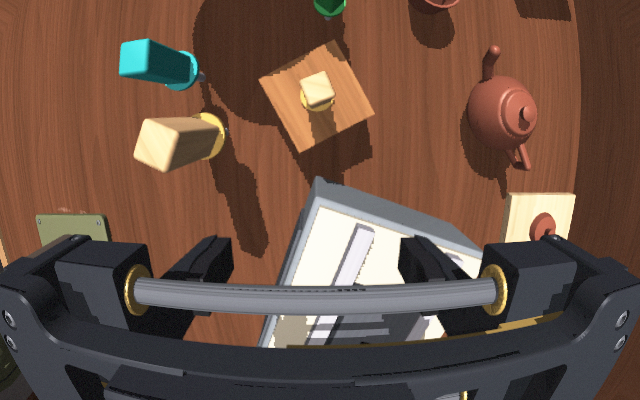

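```bash
cat > c.py <<'E'
from h import *
import sys
d=load("wrist%s.npz"%sys.argv[1]); P=cloud(d,(d["tp"],d["tq"]))
Pf=P.reshape(-1,3)
def near(lo,hi): return Pf[np.all((Pf>lo)&(Pf<hi),-1)]
for nm,lo,hi in(("handletop",[.42,.2,.150],[.54,.32,.162]),("standtop",[.40,.18,.0665],[.56,.36,.0735]),("handle",[.42,.2,.082],[.54,.32,.165]),("collar",[.42,.2,.0745],[.54,.32,.079]),
 ("big",[.28,.12,.185],[.41,.25,.23]),("turq",[.24,.25,.17],[.38,.36,.23]),("green",[.44,.32,.12],[.56,.44,.2])):
    x=near(lo,hi)
    if len(x)<5: continue
    rc=cv2.minAreaRect(x[:,:2].astype(np.float32)*1000)
    print(nm,len(x),x.mean(0).round(4),np.percentile(x[:,2],[5,50,95]).round(4),np.round(rc[0],1),np.round(rc[1],1),round(rc[2],1))
E
python3 c.py 1b
```

```text
handletop 830 [0.4712 0.2641 0.1554] [0.1535 0.1556 0.1568] [471.3 264.4] [26.9 26.3] 21.4
standtop 6199 [0.4705 0.2634 0.0698] [0.0685 0.0698 0.0711] [470.5 264.4] [101.1 101.6] 27.5
handle 894 [0.4714 0.2632 0.1529] [0.1346 0.1555 0.1568] [471.4 264.2] [26.9 26.7] 21.7
collar 166 [0.4681 0.254  0.076 ] [0.0749 0.0759 0.0774] [468.6 255.5] [19.3 37.7] 72.6
big 2161 [0.3451 0.2234 0.2037] [0.1895 0.2062 0.2077] [340.7 223. ] [37.7 37.4] 64.4
turq 1315 [0.3132 0.3027 0.184 ] [0.1734 0.1859 0.1875] [309.5 304.4] [34.2 34.4] 86.6
```

Call:
play_rows:
  targets:
    - {"dx":0,"dy":0,"dz":0,"yaw":0.14,"jaw":0.0}
    - {"dx":0,"dy":0,"dz":0,"yaw":0.14,"jaw":0.0}
    - {"dx":0,"dy":0,"dz":0,"yaw":0.14,"jaw":0.0}
    - {"dx":0,"dy":0,"dz":0,"yaw":0.14,"jaw":0.0}
    - {"dx":0,"dy":0,"dz":0,"yaw":0.14,"jaw":0.0}

```text
clock: 1.25
tool_pos: [0.4604, 0.1807, 0.2887]
eef_rot: [0.91, 0.414, -0.001, -0.003]
contact_force: [-0.3, -0.3, -0.6]
opening: 1.0
```

```bash
cat > go.py <<'E'
"""go.py x y z jawdeg : remaining shift in tool axes (as they stand) and yaw"""
import sys
from plant import r
from h import *
a=[float(v) for v in sys.argv[1:]]
st=r.get_state(); M=R.from_quat(st["eef_rot"]).as_matrix()
j=np.degrees(np.arctan2(M[1,1],M[0,1])); 
d=M.T@(np.array(a[:3])-st["tool_pos"])
print("t",round(st["clock"],2),"pos",st["tool_pos"].round(4),"zaxis",M[:,2].round(3),"F",st["contact_force"].round(2),"M",st["moment"].round(2),"op",round(st["opening"],3),"q7",st["q"][6].round(2))
print("jaw",j.round(2),"shift tool",d.round(4), "yaw", round(np.radians((j-a[3]+180)%360-180),4) if len(a)>3 else "")
E
python3 go.py .4713 .2644 .24 -68.5
```

```text
t 1.25 pos [0.4604 0.1807 0.2887] zaxis [-0.005  0.004 -1.   ] F [-0.26 -0.3  -0.56] M [ 0.03  0.04 -0.05] op 1.0 q7 -1.18
jaw -41.15 shift tool [ 0.0702 -0.0465  0.049 ] yaw 0.4774
```

Call:
play_rows:
  targets:
    - {"dx":0,"dy":0,"dz":0,"yaw":0.12,"jaw":0.0}
    - {"dx":0,"dy":0,"dz":0,"yaw":0.12,"jaw":0.0}
    - {"dx":0,"dy":0,"dz":0,"yaw":0.12,"jaw":0.0}
    - {"dx":0,"dy":0,"dz":0,"yaw":0.12,"jaw":0.0}
    - {"dx":0,"dy":0,"dz":0,"yaw":0,"jaw":0.0}

```text
clock: 1.75
tool_pos: [0.4605, 0.1802, 0.2882]
eef_rot: [0.985, 0.175, -0.002, -0.002]
contact_force: [0.6, 0.1, -0.4]
opening: 1.0
```

```bash
python3 go.py .4713 .2644 .20 -68.5
```

```text
t 1.75 pos [0.4605 0.1802 0.2882] zaxis [-0.005  0.003 -1.   ] F [ 0.63  0.13 -0.39] M [ 0.03  0.1  -0.04] op 1.0 q7 -1.58
jaw -69.84 shift tool [ 0.0396 -0.0749  0.0884] yaw -0.0233
```

Call:
play_rows:
  targets:
    - {"dx":0.01,"dy":-0.019,"dz":0.022,"yaw":-0.006,"jaw":0.0}
    - {"dx":0.01,"dy":-0.019,"dz":0.022,"yaw":-0.006,"jaw":0.0}
    - {"dx":0.01,"dy":-0.019,"dz":0.022,"yaw":-0.006,"jaw":0.0}
    - {"dx":0.01,"dy":-0.018,"dz":0.022,"yaw":-0.006,"jaw":0.0}
    - {"dx":0,"dy":0,"dz":0,"yaw":0,"jaw":0.0}

```text
clock: 2.25
tool_pos: [0.4729, 0.267, 0.1983]
eef_rot: [0.981, 0.194, -0.001, -0.003]
contact_force: [-1.1, -0.3, -0.3]
opening: 1.001
```

```bash
python3 go.py .4713 .2644 .107 -68.5;python3 snap.py 2 wrist; python3 c.py 2
```

```text
t 2.25 pos [0.4729 0.267  0.1983] zaxis [-0.002  0.005 -1.   ] F [-1.06 -0.31 -0.33] M [0.02 0.11 0.03] op 1.001 q7 -1.66
jaw -67.63 shift tool [-0.0024  0.0023  0.0913] yaw 0.0151
2.25 [0.4729 0.267  0.1983] [ 9.810e-01  1.939e-01 -6.000e-04 -2.700e-03] [-1.06 -0.31 -0.33] 1.0006926364147941 [-0.66  0.64  0.11  1.87 -0.12  0.64 -1.66]
handletop 1476 [0.4728 0.2648 0.1553] [0.1531 0.1555 0.1567] [471.9 264.2] [26.  25.4] 21.6
standtop 8780 [0.4776 0.2674 0.0698] [0.0686 0.0698 0.0709] [470.5 264.1] [101.6 100.6] 27.3
handle 2202 [0.4763 0.2661 0.144 ] [0.096  0.1549 0.1566] [472.3 264.3] [26.2 26.2] 23.2
collar 314 [0.4798 0.2691 0.0758] [0.0748 0.0758 0.0768] [476.6 267.1] [26.3 37.7] 24.1
green 1623 [0.4903 0.3787 0.1416] [0.1244 0.145  0.1465] [473.5 360.8] [79.5 28.1] 55.0
```

View pics/wrist2.png

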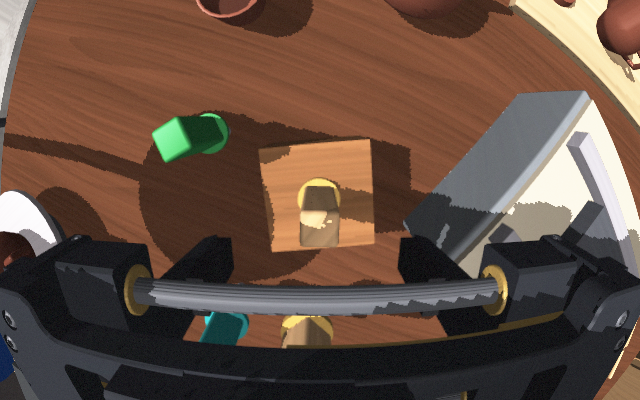

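Call:
play_rows:
  targets:
    - {"dx":-0.002,"dy":0.0025,"dz":0.023,"yaw":0.015,"jaw":0.0}
    - {"dx":0,"dy":0,"dz":0.023,"yaw":0,"jaw":0.0}
    - {"dx":0,"dy":0,"dz":0.023,"yaw":0,"jaw":0.0}
    - {"dx":0,"dy":0,"dz":0.014,"yaw":0,"jaw":0.0}
    - {"dx":0,"dy":0,"dz":0,"yaw":0,"jaw":0.0}

```text
clock: 2.8
tool_pos: [0.4777, 0.2563, 0.1205]
eef_rot: [0.983, 0.185, 0.004, -0.002]
contact_force: [-0.0, 0.9, -1.0]
opening: 1.004
```

```bash
python3 go.py .4717 .2643 .104 -68.5
```

```text
t 2.8 pos [0.4777 0.2563 0.1205] zaxis [ 0.008  0.005 -1.   ] F [-0.03  0.87 -0.95] M [-0.01  0.11 -0.01] op 1.004 q7 -1.64
jaw -68.67 shift tool [-0.0028 -0.0096  0.0165] yaw -0.0029
```

Call:
play_rows:
  targets:
    - {"dx":-0.0015,"dy":-0.005,"dz":0.008,"yaw":0,"jaw":0.0}
    - {"dx":-0.0015,"dy":-0.0045,"dz":0.006,"yaw":0,"jaw":0.0}
    - {"dx":0,"dy":0,"dz":0.002,"yaw":0,"jaw":0.0}
    - {"dx":0,"dy":0,"dz":0,"yaw":0,"jaw":0.0}
    - {"dx":0,"dy":0,"dz":0,"yaw":0,"jaw":0.0}

```text
clock: 3.3
tool_pos: [0.4735, 0.264, 0.1075]
eef_rot: [0.983, 0.185, 0.007, -0.002]
contact_force: [-0.2, 1.0, 0.9]
opening: 1.003
```

```bash
python3 go.py .4717 .2643 .104 -68.5
```

```text
t 3.3 pos [0.4735 0.264  0.1075] zaxis [ 0.013  0.008 -1.   ] F [-0.2   0.99  0.93] M [0.03 0.14 0.03] op 1.003 q7 -1.65
jaw -68.68 shift tool [-0.0016 -0.001   0.0035] yaw -0.0032
```

Call:
play_rows:
  targets:
    - {"dx":-0.0015,"dy":-0.001,"dz":0.002,"yaw":0,"jaw":0.0}
    - {"dx":0,"dy":0,"dz":0,"yaw":0,"jaw":1.0}
    - {"dx":0,"dy":0,"dz":0,"yaw":0,"jaw":1.0}
    - {"dx":0,"dy":0,"dz":0,"yaw":0,"jaw":1.0}
    - {"dx":0,"dy":0,"dz":0,"yaw":0,"jaw":1.0}
  squeeze: 50

```text
clock: 3.8
tool_pos: [0.4721, 0.2646, 0.106]
eef_rot: [0.983, 0.185, 0.008, -0.003]
contact_force: [1.0, 0.1, 0.2]
opening: 0.664
```

```bash
python3 go.py .4717 .2643 .104 -68.5
```

```text
t 3.8 pos [0.4721 0.2646 0.106 ] zaxis [ 0.015  0.008 -1.   ] F [0.99 0.1  0.18] M [0.01 0.13 0.  ] op 0.664 q7 -1.65
jaw -68.67 shift tool [-0.0005  0.0001  0.002 ] yaw -0.003
```

Call:
play_rows:
  targets:
    - {"dx":0,"dy":0,"dz":0,"yaw":0,"jaw":1.0}
    - {"dx":0,"dy":0,"dz":0,"yaw":0,"jaw":1.0}
    - {"dx":0,"dy":0,"dz":0,"yaw":0,"jaw":1.0}
    - {"dx":0,"dy":0,"dz":0,"yaw":0,"jaw":1.0}
    - {"dx":0,"dy":0,"dz":0,"yaw":0,"jaw":1.0}
  squeeze: 50

```text
clock: 4.3
tool_pos: [0.4722, 0.2645, 0.106]
eef_rot: [0.983, 0.185, 0.008, -0.003]
contact_force: [0.3, -0.3, -0.9]
opening: 0.291
```

```bash
python3 go.py .4717 .2643 .104 -68.5; cat > d.py <<'E'
# refine slab/channel from start images
from h import *
exec(open("a.py").read().split("q={")[0])
th=np.radians(70.0); Yd=np.array([np.cos(th),np.sin(th)]); Xd=np.array([np.sin(th),-np.cos(th)])
ck=[0.512,-0.034]
for n in C:
    P=C[n]; z=P[...,2]; I=load(n+"0.npz")["frame"].astype(int)
    x=(P[...,:2]-ck)@Xd; y=(P[...,:2]-ck)@Yd
    g=I.sum(-1)
    inside=(abs(x)<.02)&(abs(y)<.12)&(z>.150)&(z<.168)
    ch=inside&(g<75); print(n,"black",ch.sum(), "graylevels",np.percentile(g[inside],[1,5,20,50,90]) if inside.any() else None)
    if ch.sum()>10:
        print("  x",np.percentile(x[ch],[2,50,98]).round(4),"y",np.percentile(y[ch],[1,50,99]).round(4),"z",np.percentile(z[ch],[5,50,95]).round(4))
    sl=(abs(x)<.043)&(abs(y)<.2)&(z>.160)&(z<.166)
    if sl.sum(): print("  slab x",np.percentile(x[sl],[1,50,99]).round(4),"y",np.percentile(y[sl],[.5,50,99.5]).round(4))
    for sg in(-1,1):
        rl=(sg*x>.044)&(sg*x<.066)&(abs(y)<.2)&(z>.1555)&(z<.1605)
        if rl.sum()>5: print("  rail",sg,"x",np.percentile(x[rl],[2,98]).round(4),"y",np.percentile(y[rl],[.5,99.5]).round(4))
E
python3 d.py
```

```text
t 4.3 pos [0.4722 0.2645 0.106 ] zaxis [ 0.015  0.008 -1.   ] F [ 0.28 -0.29 -0.92] M [-0.03  0.08 -0.  ] op 0.291 q7 -1.65
jaw -68.68 shift tool [-0.0006 -0.      0.002 ] yaw -0.0032
scene black 0 graylevels [153.  182.4 317.  413.  427. ]
  slab x [-0.0413 -0.0022  0.042 ] y [-0.0449  0.0413  0.1334]
  rail -1 x [-0.0575 -0.0446] y [-0.0418  0.1536]
  rail 1 x [0.045  0.0659] y [-0.1481  0.1555]
side black 0 graylevels [134.58 166.45 452.8  546.   555.  ]
  slab x [-0.0394  0.0004  0.0391] y [-0.1302 -0.0398  0.0893]
  rail -1 x [-0.0628 -0.0455] y [-0.1545  0.1536]
  rail 1 x [0.0449 0.0623] y [-0.1524  0.1537]
wrist black 43 graylevels [ 78.14 107.   303.   319.   332.  ]
  x [-0.0069 -0.0064 -0.0054] y [-0.0181 -0.0027  0.0295] z [0.155  0.1566 0.1603]
  slab x [-0.0376 -0.0012  0.041 ] y [-0.0935  0.0509  0.0925]
  rail -1 x [-0.0608 -0.0442] y [-0.0154  0.1572]
  rail 1 x [0.047  0.0642] y [-0.0886  0.1567]
```

Call:
play_rows:
  targets:
    - {"dx":0,"dy":0,"dz":-0.015,"yaw":0,"jaw":1.0}
    - {"dx":0,"dy":0,"dz":-0.015,"yaw":0,"jaw":1.0}
    - {"dx":0,"dy":0,"dz":-0.015,"yaw":0,"jaw":1.0}
    - {"dx":0,"dy":0,"dz":-0.015,"yaw":0,"jaw":1.0}
    - {"dx":0,"dy":0,"dz":0,"yaw":0,"jaw":1.0}

```text
clock: 4.8
tool_pos: [0.4703, 0.2635, 0.1663]
eef_rot: [0.983, 0.185, 0.006, -0.002]
contact_force: [-0.1, -0.1, -1.6]
opening: 0.289
```

```bash
python3 go.py .4722 .2645 .3 -68.5
```

```text
t 4.8 pos [0.4703 0.2635 0.1663] zaxis [ 0.012  0.006 -1.   ] F [-0.05 -0.15 -1.6 ] M [ 0.    0.08 -0.  ] op 0.289 q7 -1.66
jaw -68.68 shift tool [ 0.0039 -0.0005 -0.1337] yaw -0.0031
```

Call:
play_rows:
  targets:
    - {"dx":0,"dy":0,"dz":-0.027,"yaw":0,"jaw":1.0}
    - {"dx":0,"dy":0,"dz":-0.027,"yaw":0,"jaw":1.0}
    - {"dx":0,"dy":0,"dz":-0.027,"yaw":0.12,"jaw":1.0}
    - {"dx":0,"dy":0,"dz":-0.027,"yaw":0.12,"jaw":1.0}
    - {"dx":0,"dy":0,"dz":-0.027,"yaw":0.12,"jaw":1.0}

```text
clock: 5.3
tool_pos: [0.4641, 0.2605, 0.2978]
eef_rot: [1.0, 0.0, -0.002, 0.001]
contact_force: [0.6, -0.8, -2.3]
opening: 0.29
```

Call:
play_rows:
  targets:
    - {"dx":0,"dy":0,"dz":0,"yaw":0.12,"jaw":1.0}
    - {"dx":0,"dy":0,"dz":0,"yaw":0.12,"jaw":1.0}
    - {"dx":0,"dy":0,"dz":0,"yaw":0.12,"jaw":1.0}
    - {"dx":0,"dy":0,"dz":0,"yaw":0,"jaw":1.0}
    - {"dx":0,"dy":0,"dz":0,"yaw":0,"jaw":1.0}

```text
clock: 5.8
tool_pos: [0.4639, 0.2608, 0.2974]
eef_rot: [0.983, -0.185, -0.001, 0.001]
contact_force: [0.2, -0.1, -2.0]
opening: 0.29
```

```bash
python3 go.py .5075 -.0509 .29 -110; python3 snap.py 3 wrist,scene
```

```text
t 5.8 pos [0.4639 0.2608 0.2974] zaxis [-0.003 -0.002 -1.   ] F [ 0.18 -0.06 -1.98] M [0.07 0.07 0.02] op 0.29 q7 -2.28
jaw -111.34 shift tool [0.1541 0.2744 0.0079] yaw -0.0234
5.85 [0.4637 0.2608 0.2973] [ 0.9827 -0.1852 -0.0014  0.0014] [-0.16 -0.25 -2.11] 0.28942145323696605 [-0.85  0.52  0.4   1.78 -0.25  0.89 -2.28]
```

View pics/wrist3.png

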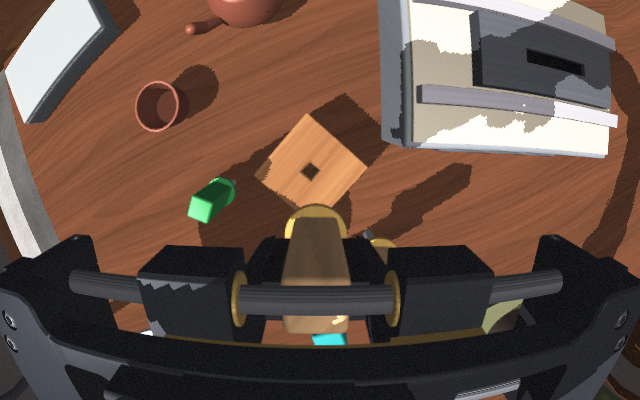

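View pics/scene3.png

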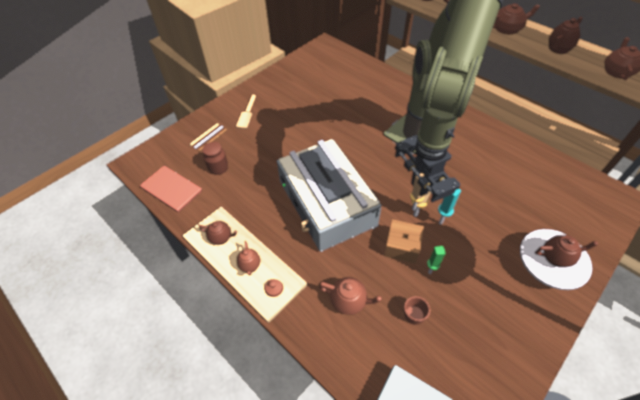

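```bash
cat > e.py <<'E'
from h import *
import sys
th=np.radians(70.0); Yd=np.array([np.cos(th),np.sin(th)]); Xd=np.array([np.sin(th),-np.cos(th)])
ck=np.array([0.512,-0.034])
for fn in sys.argv[1:]:
    d=load(fn+".npz"); P=cloud(d,(d["tp"],d["tq"])); z=P[...,2]; I=d["frame"].astype(int); g=I.sum(-1)
    x=(P[...,:2]-ck)@Xd; y=(P[...,:2]-ck)@Yd
    print(fn)
    sl=(abs(x)<.044)&(abs(y)<.2)&(z>.1595)&(z<.166)
    pts=np.stack([x[sl],y[sl]],-1).astype(np.float32)*1000
    if len(pts)>20:
        print("  slab",len(pts),"x",np.percentile(pts[:,0],[1,99]).round(1),"y",np.percentile(pts[:,1],[.5,99.5]).round(1),"z",np.median(z[sl]).round(4))
    for sg in(-1,1):
        rl=(sg*x>.044)&(sg*x<.066)&(abs(y)<.2)&(z>.1545)&(z<.1605)
        if rl.sum()>5: print("  rail",sg,"x",np.percentile(x[rl],[2,98]).round(4),"y",np.percentile(y[rl],[.5,99.5]).round(4), "slope",np.degrees(np.arctan(np.polyfit(y[rl],x[rl],1)[0])).round(2))
    ins=(abs(x)<.015)&(abs(y)<.1)&(z>.150)&(z<.164)
    lo=np.percentile(g[ins],3) if ins.any() else 0; hi=np.percentile(g[ins],90) if ins.any() else 0
    ch=ins&(g<lo+.25*(hi-lo))
    ch2=ins&(z<.1585)
    for nm,m in(("dark",ch),("deep",ch2)):
        if m.sum()>10: print("  chan",nm,m.sum(),"x",np.percentile(x[m],[2,98]).round(4),"y",np.percentile(y[m],[1,99]).round(4),"z",np.median(z[m]).round(4))
    # stand
    s=(abs(P[...,0]-.4705)<.09)&(abs(P[...,1]-.2644)<.09)&(z>.066)&(z<.0735)
    if s.sum()>50:
        q=P[s][:,:2].astype(np.float32)*1000; rc=cv2.minAreaRect(q); print("  stand",np.round(rc[0],1),np.round(rc[1],1),round(rc[2],1),"z",np.median(z[s]).round(4))
        h=(np.hypot(P[...,0]-.4705,P[...,1]-.2644)<.014)&(z<.064)
        if h.sum()>3: 
            v,u=np.nonzero(h); print("  hole px",u.mean(),v.mean(),h.sum())
E
python3 e.py wrist3 scene3
```

```text
wrist3
  slab 7954 x [-38.1  40.7] y [-125.7   93.1] z 0.1614
  rail -1 x [-0.0613 -0.0444] y [-0.1481  0.158 ] slope 0.01
  rail 1 x [0.0461 0.0635] y [-0.1487  0.1289] slope -1.02
  chan dark 607 x [-0.0043  0.0089] y [-0.0654  0.0264] z 0.1553
  chan deep 811 x [-0.0107  0.0105] y [-0.0681  0.0935] z 0.1554
  stand [470.5 264.4] [101.  101.7] 27.4 z 0.0699
  hole px 310.16883116883116 169.96753246753246 154
scene3
  slab 1095 x [-41.9  43.2] y [-128.1  121.6] z 0.1626
  rail -1 x [-0.0579 -0.0443] y [-0.1505  0.1567] slope 0.02
  rail 1 x [0.0444 0.0657] y [-0.1527  0.1567] slope 0.37
  chan dark 71 x [-0.0074  0.0078] y [-0.065  0.091] z 0.1564
  chan deep 110 x [-0.0134  0.0113] y [-0.0718  0.0933] z 0.1564
  stand [473.8 261.8] [103.6 100. ] 27.6 z 0.07
  hole px 404.22222222222223 235.94444444444446 18
```

```bash
python3 go.py .4954 -.0833 .297 -110
```

```text
t 5.9 pos [0.4639 0.2608 0.2975] zaxis [-0.003 -0.002 -1.   ] F [ 0.39 -0.4  -2.26] M [0.12 0.1  0.03] op 0.295 q7 -2.28
jaw -111.38 shift tool [0.1547 0.3089 0.001 ] yaw -0.024
```

Call:
play_rows:
  targets:
    - {"dx":0.016,"dy":0.032,"dz":0,"yaw":-0.005,"jaw":1.0}
    - {"dx":0.016,"dy":0.032,"dz":0,"yaw":-0.005,"jaw":1.0}
    - {"dx":0.016,"dy":0.032,"dz":0,"yaw":-0.005,"jaw":1.0}
    - {"dx":0.016,"dy":0.032,"dz":0,"yaw":-0.005,"jaw":1.0}
    - {"dx":0.016,"dy":0.032,"dz":0,"yaw":-0.005,"jaw":1.0}

```text
clock: 6.4
tool_pos: [0.4833, 0.0847, 0.2957]
eef_rot: [0.987, -0.161, -0.002, -0.001]
contact_force: [1.3, 0.1, -2.2]
opening: 0.29
```

```bash
python3 go.py .4954 -.0833 .29 -110
```

```text
t 6.4 pos [0.4833 0.0847 0.2957] zaxis [-0.004  0.002 -1.   ] F [ 1.27  0.07 -2.22] M [0.11 0.06 0.01] op 0.29 q7 -1.91
jaw -108.57 shift tool [0.065  0.1554 0.0053] yaw 0.025
```

Call:
play_rows:
  targets:
    - {"dx":0.015,"dy":0.036,"dz":0.001,"yaw":0.006,"jaw":1.0}
    - {"dx":0.015,"dy":0.036,"dz":0.001,"yaw":0.006,"jaw":1.0}
    - {"dx":0.015,"dy":0.036,"dz":0.001,"yaw":0.006,"jaw":1.0}
    - {"dx":0.015,"dy":0.036,"dz":0.001,"yaw":0.006,"jaw":1.0}
    - {"dx":0,"dy":0,"dz":0,"yaw":0,"jaw":1.0}

```text
clock: 6.9
tool_pos: [0.4933, -0.0838, 0.2914]
eef_rot: [0.985, -0.174, -0.0, 0.001]
contact_force: [-0.7, -0.5, -1.3]
opening: 0.293
```

```bash
python3 go.py .4954 -.0833 .27 -110
```

```text
t 6.9 pos [ 0.4933 -0.0838  0.2914] zaxis [-0.001 -0.001 -1.   ] F [-0.7  -0.45 -1.33] M [0.13 0.1  0.01] op 0.293 q7 -1.6
jaw -110.01 shift tool [ 0.0018 -0.0013  0.0214] yaw -0.0002
```

Call:
play_rows:
  targets:
    - {"dx":0.002,"dy":-0.001,"dz":0.007,"yaw":0,"jaw":1.0}
    - {"dx":0,"dy":0,"dz":0.007,"yaw":0,"jaw":1.0}
    - {"dx":0,"dy":0,"dz":0.006,"yaw":0,"jaw":1.0}
    - {"dx":0,"dy":0,"dz":0,"yaw":0,"jaw":1.0}
    - {"dx":0,"dy":0,"dz":0,"yaw":0,"jaw":1.0}

```text
clock: 7.4
tool_pos: [0.4954, -0.08, 0.2684]
eef_rot: [0.985, -0.17, -0.002, -0.0]
contact_force: [0.4, -0.3, -0.9]
opening: 0.294
```

```bash
python3 go.py .4954 -.0833 .27 -110; python3 snap.py 4 side,scene,wrist
python3 - <<'E'
import cv2
a=cv2.imread('pics/scene4.png')[110:230,260:400]; b=cv2.imread('pics/side4.png')[150:270,250:390]
a,b=[cv2.resize(i,None,fx=5.4,fy=4.8*5.4/4.8,interpolation=cv2.INTER_CUBIC) for i in(a,b)]
cv2.imwrite('pics/sc4c.png',a[:600,:800]); cv2.imwrite('pics/si4c.png',b[:600,:800])
E
```

```text
t 7.4 pos [ 0.4954 -0.08    0.2684] zaxis [-0.003  0.001 -1.   ] F [ 0.37 -0.3  -0.9 ] M [ 0.04  0.08 -0.07] op 0.294 q7 -1.58
jaw -109.6 shift tool [ 0.0011  0.0031 -0.0016] yaw 0.0069
7.5 [ 0.4955 -0.0802  0.2687] [ 9.854e-01 -1.704e-01 -1.600e-03 -4.000e-04] [ 0.17 -0.02 -2.05] 0.29597314975624234 [-0.16  0.51  0.35  1.91 -0.25  0.77 -1.58]
```

View pics/si4c.png

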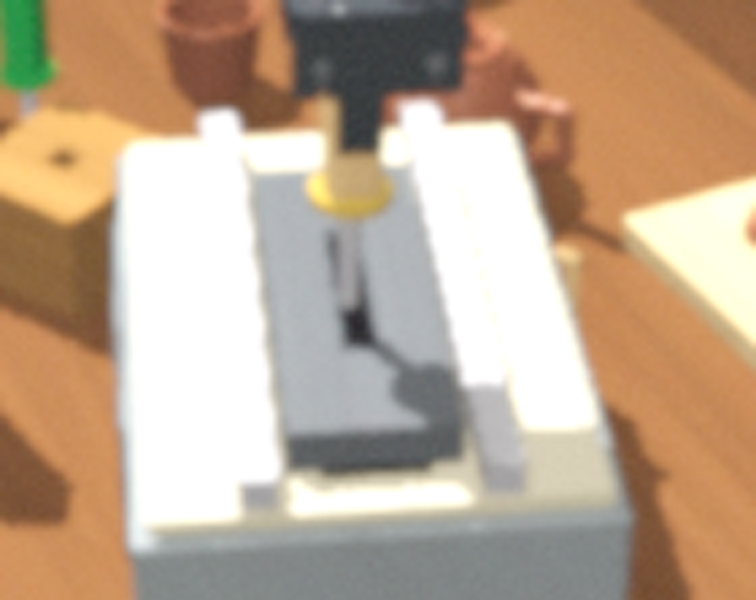

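View pics/sc4c.png

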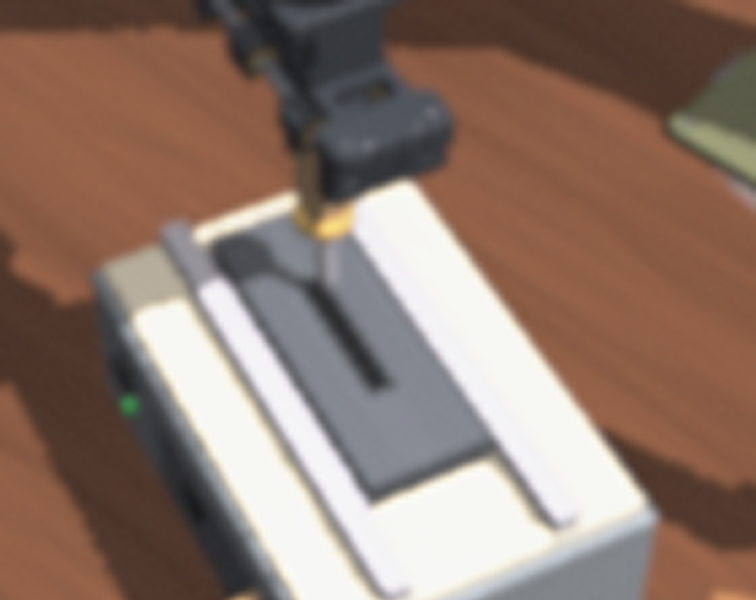

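View pics/wrist4.png

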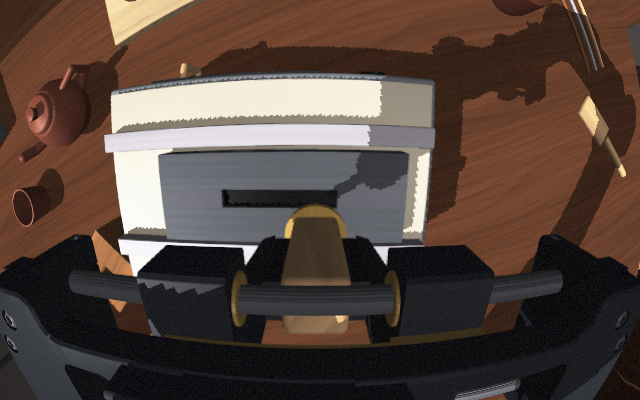

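```bash
python3 e.py wrist4; cat > f.py <<'E'
from h import *
import sys
def proj(s,p):
    Rm=R.from_quat(s["orientation"]).as_matrix(); c=(np.array(p)-s["position"])@Rm; K=s["mtx"]
    return (K[0,2]+K[0,0]*c[0]/-c[2], K[1,2]-K[1,1]*c[1]/-c[2])
if __name__=="__main__":
    for n,o in(("side",(250,150)),("scene",(260,110))):
        d=load(n+"4.npz"); M=R.from_quat(d["tq"]).as_matrix(); t=d["tp"]
        for nm,off in(("tip",.096),("collar",.030),("mid",.06)):
            p=proj(d,t+M[:,2]*off); print(n,nm,(t+M[:,2]*off).round(4),np.round(p,1),"crop",[(round((p[i]-o[i])*5.4)) for i in(0,1)])
        for nm,y in(("chan-50",-.05),("chan+50",.05)):
            th=np.radians(70); c=np.array([.5074,-.0504])+y*np.array([np.cos(th),np.sin(th)])
            p=proj(d,[*c,.156]); print(n,nm,"crop",[(round((p[i]-o[i])*5.4)) for i in(0,1)])
E
python3 f.py
```

```text
wrist4
  slab 17618 x [-36.9  41.2] y [-126.5   91.8] z 0.1618
  rail -1 x [-0.0604 -0.0441] y [-0.1436  0.1574] slope -0.69
  rail 1 x [0.047  0.0642] y [-0.1499  0.1548] slope 0.06
  chan dark 1785 x [-0.0069  0.0076] y [-0.0666  0.0324] z 0.1559
  chan deep 1903 x [-0.0068  0.0083] y [-0.0667  0.0322] z 0.1559
  stand [464.4 246.9] [ 67.5 140.9] 69.3 z 0.0703
  hole px 107.17241379310344 270.62068965517244 29
side tip [ 0.4951 -0.0799  0.1724] [315.5 205.6] crop [354, 300]
side collar [ 0.4953 -0.08    0.2384] [315.6 183.1] crop [354, 179]
side mid [ 0.4952 -0.0799  0.2084] [315.6 193.5] crop [354, 235]
side chan-50 crop [361, 352]
side chan+50 crop [340, 233]
scene tip [ 0.495  -0.0797  0.1724] [320.2 162.3] crop [325, 283]
scene collar [ 0.4953 -0.0798  0.2384] [319.8 148.3] crop [323, 207]
scene mid [ 0.4951 -0.0798  0.2084] [320.  154.8] crop [324, 242]
scene chan-50 crop [310, 282]
scene chan+50 crop [385, 394]
```

Call:
play_rows:
  targets:
    - {"dx":0.001,"dy":0.003,"dz":0.003,"yaw":0,"jaw":1.0}
    - {"dx":0,"dy":0,"dz":0.003,"yaw":0,"jaw":1.0}
    - {"dx":0,"dy":0,"dz":0.003,"yaw":0,"jaw":1.0}
    - {"dx":0,"dy":0,"dz":0.002,"yaw":0,"jaw":1.0}
    - {"dx":0,"dy":0,"dz":0,"yaw":0,"jaw":1.0}

```text
clock: 8.05
tool_pos: [0.4958, -0.084, 0.2574]
eef_rot: [0.985, -0.171, -0.001, -0.0]
contact_force: [-0.2, 0.6, -1.8]
opening: 0.29
```

```bash
cat > k.py <<'E'
from plant import r
from h import *
import sys
th=np.radians(70.0); Yd=np.array([np.cos(th),np.sin(th)]); Xd=np.array([np.sin(th),-np.cos(th)])
st=r.get_state(); M=R.from_quat(st["eef_rot"]).as_matrix()
tip=st["tool_pos"]+M[:,2]*.096; d=tip[:2]-np.array([.5070,-.0505]); f=st["contact_force"]
td=st["tool_pos"][:2]-np.array([.5070,-.0505])
print("t",round(st["clock"],2),"tip chan x,y mm",(1000*np.array([d@Xd,d@Yd])).round(1),"tcp",(1000*np.array([td@Xd,td@Yd])).round(1),"tipz",tip[2].round(4),"F x,y,z",(f[:2]@Xd).round(2),(f[:2]@Yd).round(2),f[2].round(2),"tilt x,y",(M[:2,2]@Xd).round(4),(M[:2,2]@Yd).round(4),"jaw",np.degrees(np.arctan2(M[1,1],M[0,1])).round(1),"op",round(st["opening"],3))
E
python3 k.py
```

```text
t 8.05 tip chan x,y mm [  0.8 -35.3] tcp [  0.9 -35.3] tipz 0.1614 F x,y,z -0.38 0.55 -1.77 tilt x,y -0.0014 0.0003 jaw -109.6 op 0.29
```

Call:
play_rows:
  targets:
    - {"dx":-0.0005,"dy":0,"dz":0.0015,"yaw":0,"jaw":1.0}
    - {"dx":0,"dy":0,"dz":0.0015,"yaw":0,"jaw":1.0}
    - {"dx":0,"dy":0,"dz":0.001,"yaw":0,"jaw":1.0}
    - {"dx":0,"dy":0,"dz":0,"yaw":0,"jaw":1.0}
    - {"dx":0,"dy":0,"dz":0,"yaw":0,"jaw":1.0}

```text
clock: 8.55
tool_pos: [0.4954, -0.0838, 0.2531]
eef_rot: [0.985, -0.171, -0.001, -0.0]
contact_force: [-0.2, 0.3, -1.5]
opening: 0.289
```

```bash
python3 k.py
```

```text
t 8.55 tip chan x,y mm [  0.3 -35.3] tcp [  0.5 -35.3] tipz 0.1571 F x,y,z -0.32 0.22 -1.54 tilt x,y -0.0013 0.0003 jaw -109.6 op 0.289
```

Call:
play_rows:
  targets:
    - {"dx":0,"dy":0,"dz":0.001,"yaw":0,"jaw":1.0}
    - {"dx":0,"dy":0,"dz":0.001,"yaw":0,"jaw":1.0}
    - {"dx":0,"dy":0,"dz":0.001,"yaw":0,"jaw":1.0}
    - {"dx":0,"dy":0,"dz":0.001,"yaw":0,"jaw":1.0}
    - {"dx":0,"dy":0,"dz":0,"yaw":0,"jaw":1.0}

```text
clock: 9.05
tool_pos: [0.4956, -0.084, 0.2516]
eef_rot: [0.985, -0.171, 0.0, -0.001]
contact_force: [-0.9, 0.3, -0.4]
opening: 0.291
```

```bash
python3 k.py
```

```text
t 9.05 tip chan x,y mm [  0.7 -35.2] tcp [  0.7 -35.4] tipz 0.1556 F x,y,z -0.97 0.02 -0.35 tilt x,y 0.0001 0.002 jaw -109.7 op 0.291
```

Call:
play_rows:
  targets:
    - {"dx":0,"dy":0,"dz":0.002,"yaw":0,"jaw":1.0}
    - {"dx":0,"dy":-0.002,"dz":0.002,"yaw":0,"jaw":1.0}
    - {"dx":0,"dy":-0.002,"dz":0.002,"yaw":0,"jaw":1.0}
    - {"dx":0,"dy":-0.002,"dz":0.002,"yaw":0,"jaw":1.0}
    - {"dx":0,"dy":-0.002,"dz":0.002,"yaw":0,"jaw":1.0}

```text
clock: 9.55
tool_pos: [0.496, -0.0836, 0.2508]
eef_rot: [0.985, -0.174, 0.002, 0.001]
contact_force: [-6.1, -1.6, 21.2]
opening: 0.289
```

```bash
python3 k.py
```

```text
t 9.55 tip chan x,y mm [  1.3 -35. ] tcp [  1.  -34.8] tipz 0.1548 F x,y,z -5.2 -3.57 21.2 tilt x,y 0.0037 -0.0014 jaw -110.0 op 0.289
```

Call:
play_rows:
  targets:
    - {"dx":0,"dy":0,"dz":0,"yaw":0,"jaw":1.0}
    - {"dx":0,"dy":0,"dz":0,"yaw":0,"jaw":1.0}
    - {"dx":-0.0005,"dy":-0.002,"dz":0.0003,"yaw":0,"jaw":1.0}
    - {"dx":0,"dy":-0.002,"dz":0.0003,"yaw":0,"jaw":1.0}
    - {"dx":0,"dy":-0.002,"dz":0.0003,"yaw":0,"jaw":1.0}

```text
clock: 10.05
tool_pos: [0.4965, -0.082, 0.2513]
eef_rot: [0.984, -0.175, 0.002, 0.004]
contact_force: [-2.2, -3.4, 8.4]
opening: 0.292
```

```bash
python3 k.py
```

```text
t 10.05 tip chan x,y mm [  1.4 -33.8] tcp [  0.9 -33.2] tipz 0.1553 F x,y,z -0.9 -3.98 8.41 tilt x,y 0.0055 -0.0066 jaw -110.2 op 0.292
```

Call:
play_rows:
  targets:
    - {"dx":-0.0005,"dy":-0.003,"dz":0,"yaw":0,"jaw":1.0}
    - {"dx":0,"dy":-0.003,"dz":0,"yaw":0,"jaw":1.0}
    - {"dx":0,"dy":-0.003,"dz":0,"yaw":0,"jaw":1.0}
    - {"dx":0,"dy":-0.003,"dz":0,"yaw":0,"jaw":1.0}
    - {"dx":0,"dy":-0.003,"dz":0,"yaw":0,"jaw":1.0}

```text
clock: 10.55
tool_pos: [0.5011, -0.0715, 0.2514]
eef_rot: [0.984, -0.177, 0.003, 0.007]
contact_force: [-2.1, -3.8, 3.4]
opening: 0.292
```

```bash
python3 k.py
```

```text
t 10.55 tip chan x,y mm [  2.3 -23. ] tcp [  1.6 -21.8] tipz 0.1554 F x,y,z -0.69 -4.27 3.37 tilt x,y 0.0074 -0.0127 jaw -110.4 op 0.292
```

Call:
play_rows:
  targets:
    - {"dx":-0.001,"dy":-0.002,"dz":0.0002,"yaw":0,"jaw":1.0}
    - {"dx":-0.0005,"dy":-0.002,"dz":0.0002,"yaw":0,"jaw":1.0}
    - {"dx":-0.0002,"dy":-0.002,"dz":0.0002,"yaw":0,"jaw":1.0}
    - {"dx":-0.0002,"dy":-0.002,"dz":0.0002,"yaw":0,"jaw":1.0}
    - {"dx":-0.0002,"dy":-0.002,"dz":0.0002,"yaw":0,"jaw":1.0}

```text
clock: 11.05
tool_pos: [0.5035, -0.0633, 0.2513]
eef_rot: [0.984, -0.178, 0.004, 0.009]
contact_force: [-1.9, -4.9, 6.0]
opening: 0.295
```

```bash
python3 k.py; python3 snap.py 5 wrist,side; python3 e.py wrist5
```

```text
t 11.05 tip chan x,y mm [  2.2 -14.7] tcp [  1.1 -13.2] tipz 0.1554 F x,y,z -0.07 -5.28 6.01 tilt x,y 0.0114 -0.0156 jaw -110.5 op 0.295
11.1 [ 0.5037 -0.0627  0.2513] [ 0.9841 -0.1774  0.0044  0.0084] [-1.   -4.02  4.86] 0.28991111606236325 [-0.21  0.54  0.36  1.92 -0.25  0.72 -1.63]
wrist5
  slab 18554 x [-32.6  41.2] y [-126.4   91.7] z 0.1619
  rail -1 x [-0.06   -0.0441] y [-0.0938  0.158 ] slope -1.38
  rail 1 x [0.047  0.0643] y [-0.1499  0.1548] slope 0.04
  chan dark 1713 x [-0.0067  0.0076] y [-0.0667  0.0322] z 0.156
  chan deep 1779 x [-0.0067  0.0081] y [-0.0668  0.0323] z 0.1559
  stand [464.1 244.6] [ 60.6 141.9] 70.1 z 0.0703
```

Call:
play_rows:
  targets:
    - {"dx":-0.001,"dy":-0.002,"dz":0,"yaw":0,"jaw":1.0}
    - {"dx":-0.0002,"dy":-0.002,"dz":0.0001,"yaw":0,"jaw":1.0}
    - {"dx":-0.0002,"dy":-0.002,"dz":0.0001,"yaw":0,"jaw":1.0}
    - {"dx":-0.0002,"dy":-0.002,"dz":0.0001,"yaw":0,"jaw":1.0}
    - {"dx":-0.0002,"dy":-0.002,"dz":0.0001,"yaw":0,"jaw":1.0}

```text
clock: 11.65
tool_pos: [0.5072, -0.0474, 0.2495]
eef_rot: [0.984, -0.176, 0.005, 0.006]
contact_force: [0.2, -2.5, -0.8]
opening: 0.289
```

```bash
python3 k.py
```

```text
t 11.65 tip chan x,y mm [0.2 2.1] tcp [-0.9  3. ] tipz 0.1535 F x,y,z 1.08 -2.3 -0.78 tilt x,y 0.0113 -0.0099 jaw -110.2 op 0.289
```

Call:
play_rows:
  targets:
    - {"dx":0,"dy":0,"dz":0.001,"yaw":0,"jaw":1.0}
    - {"dx":0,"dy":0,"dz":0.001,"yaw":0,"jaw":1.0}
    - {"dx":0,"dy":0,"dz":0.001,"yaw":0,"jaw":1.0}
    - {"dx":0,"dy":0,"dz":0.001,"yaw":0,"jaw":1.0}
    - {"dx":0,"dy":0,"dz":0.0,"yaw":0,"jaw":1.0}

```text
clock: 12.15
tool_pos: [0.5069, -0.0484, 0.2465]
eef_rot: [0.984, -0.176, 0.005, 0.006]
contact_force: [-0.0, -3.1, -0.2]
opening: 0.291
```

```bash
python3 k.py
```

```text
t 12.15 tip chan x,y mm [0.3 0.9] tcp [-0.9  1.9] tipz 0.1505 F x,y,z 1.03 -2.94 -0.17 tilt x,y 0.0116 -0.0106 jaw -110.3 op 0.291
```

Call:
play_rows:
  targets:
    - {"dx":0,"dy":0,"dz":0.001,"yaw":0,"jaw":1.0}
    - {"dx":0,"dy":0,"dz":0.001,"yaw":0,"jaw":1.0}
    - {"dx":0,"dy":0,"dz":0.001,"yaw":0,"jaw":1.0}
    - {"dx":0,"dy":0,"dz":0.001,"yaw":0,"jaw":1.0}
    - {"dx":0,"dy":0,"dz":0.0,"yaw":0,"jaw":1.0}

```text
clock: 12.65
tool_pos: [0.5068, -0.0486, 0.242]
eef_rot: [0.984, -0.176, 0.005, 0.006]
contact_force: [-1.0, -2.5, 0.8]
opening: 0.288
```

```bash
python3 k.py;python3 snap.py 6 wrist,side; python3 e.py wrist6
```

```text
t 12.65 tip chan x,y mm [0.3 0.7] tcp [-0.8  1.7] tipz 0.146 F x,y,z -0.09 -2.72 0.82 tilt x,y 0.0114 -0.0108 jaw -110.3 op 0.288
12.7 [ 0.5068 -0.0486  0.242 ] [ 0.9843 -0.1764  0.0047  0.0063] [-0.23 -2.02  1.02] 0.29117875858174536 [-0.23  0.55  0.35  1.93 -0.27  0.69 -1.64]
wrist6
  slab 19681 x [-30.9  41.2] y [-126.3   91.6] z 0.1618
  rail -1 x [-0.0596 -0.0441] y [-0.0762  0.1574] slope -1.58
  rail 1 x [0.047  0.0643] y [-0.1496  0.1548] slope 0.03
  chan dark 1721 x [-0.0067  0.0076] y [-0.0666  0.0325] z 0.156
  chan deep 1762 x [-0.0067  0.008 ] y [-0.067   0.0324] z 0.1559
  stand [466.8 249.9] [ 65.4 139.5] 71.8 z 0.0703
```

Call:
play_rows:
  targets:
    - {"dx":0,"dy":-0.002,"dz":0,"yaw":0,"jaw":1.0}
    - {"dx":0,"dy":-0.003,"dz":0,"yaw":0,"jaw":1.0}
    - {"dx":0,"dy":-0.003,"dz":0,"yaw":0,"jaw":1.0}
    - {"dx":0,"dy":-0.003,"dz":0,"yaw":0,"jaw":1.0}
    - {"dx":0,"dy":-0.003,"dz":0,"yaw":0,"jaw":1.0}
  squeeze: 60

```text
clock: 13.25
tool_pos: [0.5086, -0.0439, 0.2419]
eef_rot: [0.984, -0.179, 0.003, 0.012]
contact_force: [-1.7, -4.8, 2.5]
opening: 0.284
```

```bash
python3 k.py
```

```text
t 13.25 tip chan x,y mm [0.3 4.6] tcp [-0.7  6.8] tipz 0.146 F x,y,z 0.04 -5.09 2.53 tilt x,y 0.0104 -0.0234 jaw -110.7 op 0.284
```

Call:
play_rows:
  targets:
    - {"dx":0,"dy":-0.007,"dz":0,"yaw":0,"jaw":1.0}
    - {"dx":0,"dy":-0.007,"dz":0,"yaw":0,"jaw":1.0}
    - {"dx":0,"dy":-0.007,"dz":0,"yaw":0,"jaw":1.0}
    - {"dx":0,"dy":-0.007,"dz":0,"yaw":0,"jaw":1.0}
    - {"dx":0,"dy":-0.007,"dz":0,"yaw":0,"jaw":1.0}
  squeeze: 60

```text
clock: 13.75
tool_pos: [0.5168, -0.022, 0.2419]
eef_rot: [0.983, -0.184, 0.001, 0.02]
contact_force: [-2.4, -6.3, 5.2]
opening: 0.29
```

```bash
python3 k.py
```

```text
t 13.75 tip chan x,y mm [ 0.3 26.3] tcp [-0.5 30.1] tipz 0.146 F x,y,z -0.09 -6.78 5.24 tilt x,y 0.0082 -0.0399 jaw -111.2 op 0.29
```

Call:
play_rows:
  targets:
    - {"dx":0,"dy":-0.006,"dz":0,"yaw":0,"jaw":1.0}
    - {"dx":0,"dy":-0.006,"dz":0,"yaw":0,"jaw":1.0}
    - {"dx":0,"dy":-0.006,"dz":0,"yaw":0,"jaw":1.0}
    - {"dx":0,"dy":-0.006,"dz":0,"yaw":0,"jaw":1.0}
    - {"dx":0,"dy":-0.006,"dz":0,"yaw":0,"jaw":1.0}
  squeeze: 60

```text
clock: 14.25
tool_pos: [0.5236, -0.004, 0.2418]
eef_rot: [0.982, -0.187, -0.002, 0.028]
contact_force: [-2.7, -6.3, 5.6]
opening: 0.292
```

```bash
python3 k.py; python3 snap.py 7 wrist,side; python3 e.py wrist7
```

```text
t 14.25 tip chan x,y mm [ 0.3 44. ] tcp [-0.3 49.4] tipz 0.146 F x,y,z -0.41 -6.81 5.58 tilt x,y 0.0054 -0.056 jaw -111.6 op 0.292
14.3 [ 0.524  -0.003   0.2417] [ 0.982  -0.1868 -0.0017  0.0277] [-0.68 -5.04  4.5 ] 0.2883884349091023 [-0.36  0.59  0.4   1.87 -0.25  0.75 -1.78]
wrist7
  slab 19668 x [-33.3  41.3] y [-83. 135.] z 0.1618
  rail -1 x [-0.0606 -0.0441] y [-0.1511 -0.0266] slope 3.05
  rail 1 x [0.0471 0.0643] y [-0.1491  0.1557] slope 0.04
  chan dark 1706 x [-0.0064  0.0076] y [-0.0234  0.0757] z 0.1559
  chan deep 1674 x [-0.0064  0.0078] y [-0.0236  0.0755] z 0.1559
  stand [482.9 275.6] [ 64.  128.3] 62.3 z 0.0703
```

View pics/side7.png

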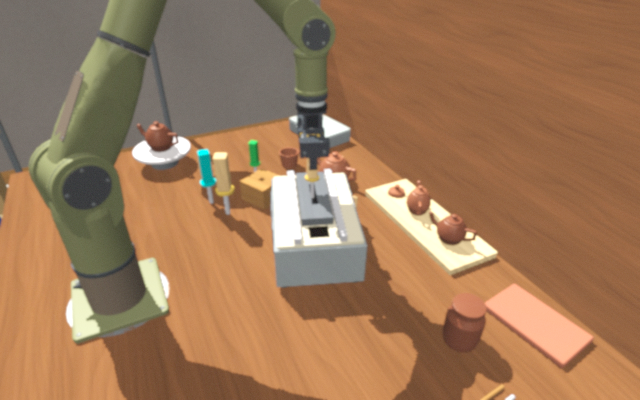

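Call:
play_rows:
  targets:
    - {"dx":0,"dy":-0.006,"dz":0,"yaw":0,"jaw":1.0}
    - {"dx":0,"dy":-0.006,"dz":0,"yaw":0,"jaw":1.0}
    - {"dx":0,"dy":-0.006,"dz":0,"yaw":0,"jaw":1.0}
    - {"dx":0,"dy":-0.006,"dz":0,"yaw":0,"jaw":1.0}
    - {"dx":0,"dy":-0.006,"dz":0,"yaw":0,"jaw":1.0}
  squeeze: 60

```text
clock: 14.85
tool_pos: [0.5274, 0.0052, 0.2415]
eef_rot: [0.98, -0.193, -0.007, 0.042]
contact_force: [-4.2, -10.5, 6.8]
opening: 0.289
```

```bash
python3 k.py
```

```text
t 14.85 tip chan x,y mm [ 0.2 51.1] tcp [ 0.2 59.3] tipz 0.1459 F x,y,z -0.3 -11.34 6.8 tilt x,y 0.0001 -0.0854 jaw -112.3 op 0.289
```

Call:
play_rows:
  targets:
    - {"dx":0,"dy":-0.007,"dz":0,"yaw":0.01,"jaw":1.0}
    - {"dx":0,"dy":-0.008,"dz":0,"yaw":0.01,"jaw":1.0}
    - {"dx":0,"dy":-0.008,"dz":0,"yaw":0.01,"jaw":1.0}
    - {"dx":0,"dy":0,"dz":0,"yaw":0,"jaw":1.0}
    - {"dx":0,"dy":0.002,"dz":0,"yaw":0,"jaw":1.0}
  squeeze: 60

```text
clock: 15.35
tool_pos: [0.5282, 0.0058, 0.2415]
eef_rot: [0.975, -0.215, -0.011, 0.056]
contact_force: [1.5, 1.1, -1.0]
opening: 0.291
```

```bash
python3 k.py; python3 snap.py 8 wrist,side; python3 e.py wrist8
```

```text
t 15.35 tip chan x,y mm [ 0.1 49.2] tcp [ 0.7 60.1] tipz 0.1461 F x,y,z 1.03 1.52 -0.96 tilt x,y -0.0062 -0.1144 jaw -114.8 op 0.291
15.4 [0.5281 0.0057 0.2415] [ 0.9751 -0.2145 -0.0106  0.0563] [ 0.5  -1.27 -0.87] 0.28886503782240447 [-0.43  0.62  0.46  1.83 -0.22  0.8  -1.89]
wrist8
  slab 19329 x [-36.   41.4] y [-75.9 142. ] z 0.1618
  rail -1 x [-0.0604 -0.0441] y [-0.151  -0.0171] slope 3.07
  rail 1 x [0.047  0.0643] y [-0.1483  0.156 ] slope 0.04
  chan dark 1649 x [-0.0067  0.0074] y [-0.0158  0.0825] z 0.1559
  chan deep 1701 x [-0.0067  0.0078] y [-0.017   0.0824] z 0.1559
  stand [493.1 273.8] [ 55.1 107. ] 65.0 z 0.0702
  hole px 140.50704225352112 310.85915492957747 71
```

View pics/wrist8.png

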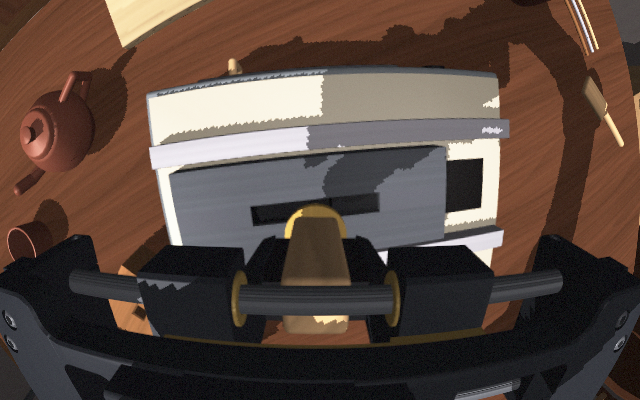

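```bash
python3 go.py .5277 .0045 .3015 -110
```

```text
t 15.45 pos [0.5282 0.0057 0.2415] zaxis [-0.045 -0.106 -0.993] F [ 0.81 -0.03  0.09] M [ 0.1  -0.3   0.01] op 0.291 q7 -1.89
jaw -114.79 shift tool [ 0.0003  0.0082 -0.0594] yaw -0.0837
```

Call:
play_rows:
  targets:
    - {"dx":0,"dy":0.001,"dz":-0.008,"yaw":0,"jaw":1.0}
    - {"dx":0,"dy":0.0015,"dz":-0.012,"yaw":0,"jaw":1.0}
    - {"dx":0,"dy":0.0015,"dz":-0.012,"yaw":0,"jaw":1.0}
    - {"dx":0,"dy":0.0015,"dz":-0.014,"yaw":0,"jaw":1.0}
    - {"dx":0,"dy":0.0015,"dz":-0.014,"yaw":0,"jaw":1.0}

```text
clock: 15.95
tool_pos: [0.5249, 0.0098, 0.3037]
eef_rot: [0.976, -0.212, -0.016, 0.055]
contact_force: [0.6, 0.2, -1.1]
opening: 0.29
```

```bash
python3 k.py; python3 go.py .472 .2645 .297 -68.5;  python3 snap.py 9 wrist,side,scene; python3 e.py wrist9
```

```text
t 15.95 tip chan x,y mm [-5.4 51.9] tcp [-3.8 62.8] tipz 0.2084 F x,y,z 0.45 0.42 -1.12 tilt x,y -0.016 -0.1133 jaw -114.5 op 0.29
t 15.95 pos [0.5249 0.0098 0.3037] zaxis [-0.054 -0.101 -0.993] F [ 0.57  0.24 -1.12] M [ 0.23 -0.01 -0.  ] op 0.29 q7 -1.91
jaw -114.51 shift tool [-0.1539 -0.2092 -0.0162] yaw -0.8031
16.05 [0.5264 0.0096 0.3048] [ 0.9756 -0.2122 -0.0133  0.0545] [-0.48  0.02 -2.45] 0.28841226582535817 [-0.46  0.54  0.5   1.75 -0.18  0.96 -1.91]
wrist9
  slab 15285 x [-37.4  41.2] y [-75.8 142. ] z 0.1618
  rail -1 x [-0.0607 -0.0442] y [-0.1497  0.1555] slope 0.82
  rail 1 x [0.047  0.0642] y [-0.149   0.1564] slope 0.04
  chan dark 1525 x [-0.0065  0.0074] y [-0.0154  0.0821] z 0.1559
  chan deep 1580 x [-0.0065  0.008 ] y [-0.0164  0.082 ] z 0.1559
  stand [498.8 279.9] [ 42.7 107.6] 38.6 z 0.0702
```

View pics/wrist9.png

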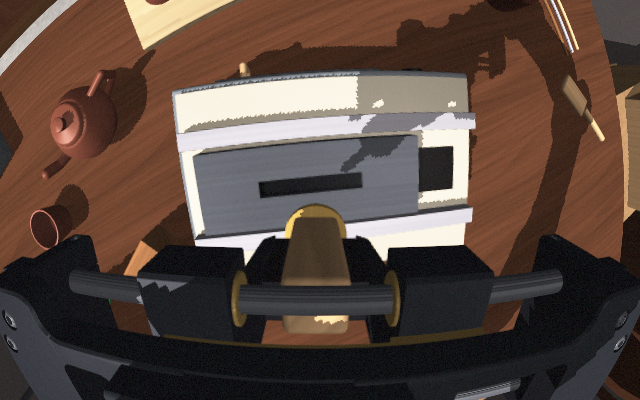

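View pics/side9.png

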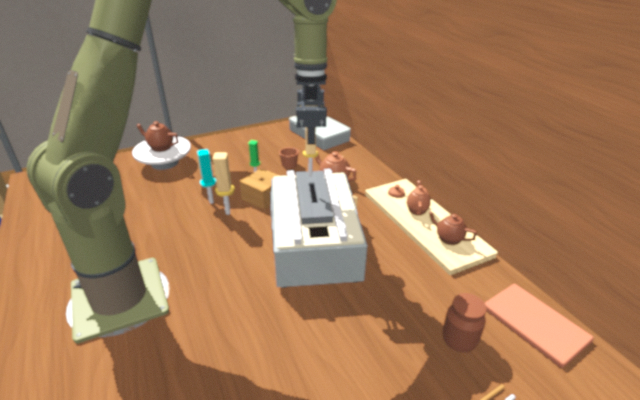

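```bash
python3 - <<'E'
from h import *
from f import proj
for n in("side","scene"):
    d=load(n+"9.npz"); M=R.from_quat(d["tq"]).as_matrix(); t=d["tp"]
    pts={k:np.array(proj(d,t+M[:,2]*o)) for k,o in(("tip",.096),("collar",.033),("top",-.05))}
    print(n,{k:v.round(1) for k,v in pts.items()})
    c=pts["tip"]; u0,v0=int(c[0])-45,int(c[1])-50; fx=8
    im=cv2.resize(d["frame"][v0:v0+70,u0:u0+90,::-1],None,fx=fx,fy=fx,interpolation=cv2.INTER_CUBIC)
    for k,v in pts.items():
        p=((v-[u0,v0]+.5)*fx).astype(int); cv2.circle(im,tuple(int(q) for q in p),4,(255,0,255),1)
    cv2.imwrite(f"pics/{n}9c.png",im)
E
```

```text
side {'tip': array([311.2, 175.2]), 'collar': array([311.2, 152.6]), 'top': array([311. , 120.9])}
scene {'tip': array([332.8, 172.1]), 'collar': array([333.8, 160. ]), 'top': array([335.3, 142.3])}
```

View pics/side9c.png

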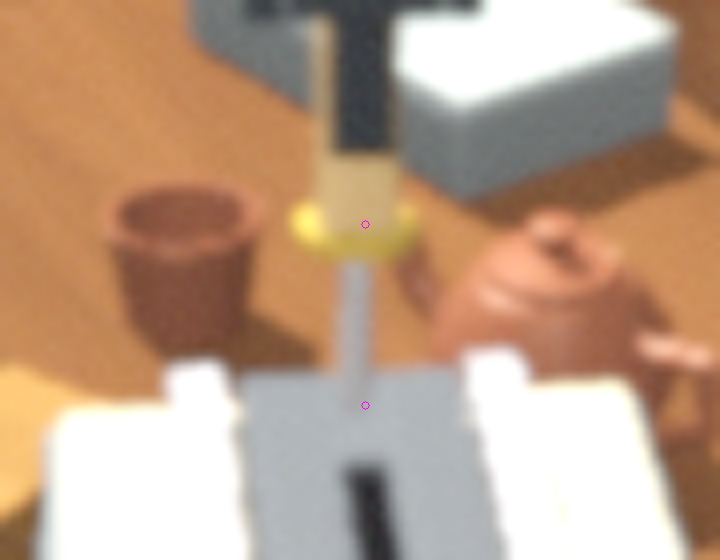

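View pics/scene9c.png

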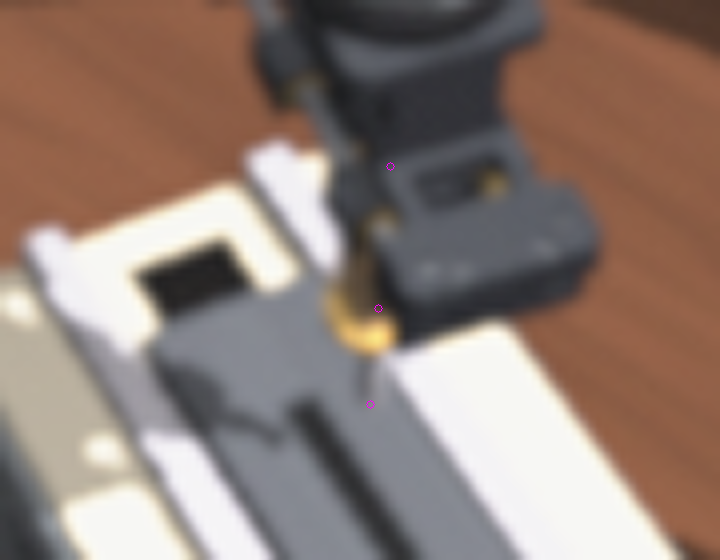

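Call:
play_rows:
  targets:
    - {"dx":0,"dy":0,"dz":0,"yaw":-0.14,"jaw":1.0}
    - {"dx":0,"dy":0,"dz":0,"yaw":-0.14,"jaw":1.0}
    - {"dx":0,"dy":0,"dz":0,"yaw":-0.14,"jaw":1.0}
    - {"dx":0,"dy":0,"dz":0,"yaw":-0.14,"jaw":1.0}
    - {"dx":0,"dy":0,"dz":0,"yaw":-0.14,"jaw":1.0}

```text
clock: 16.6
tool_pos: [0.5213, 0.0118, 0.3001]
eef_rot: [0.987, 0.149, -0.038, 0.045]
contact_force: [0.6, -0.7, -1.9]
opening: 0.291
```

```bash
python3 go.py .483 .2878 .30 -68.5
```

```text
t 16.6 pos [0.5213 0.0118 0.3001] zaxis [-0.062 -0.1   -0.993] F [ 0.64 -0.73 -1.89] M [ 0.17 -0.02  0.05] op 0.291 q7 -1.33
jaw -72.59 shift tool [ 0.044  -0.274  -0.0252] yaw -0.0713
```

Call:
play_rows:
  targets:
    - {"dx":0.0085,"dy":-0.044,"dz":-0.006,"yaw":-0.01,"jaw":1.0}
    - {"dx":0.0085,"dy":-0.044,"dz":-0.004,"yaw":-0.01,"jaw":1.0}
    - {"dx":0.0085,"dy":-0.044,"dz":-0.004,"yaw":-0.01,"jaw":1.0}
    - {"dx":0.0085,"dy":-0.044,"dz":-0.004,"yaw":-0.01,"jaw":1.0}
    - {"dx":0,"dy":0,"dz":0,"yaw":0,"jaw":1.0}

```text
clock: 17.1
tool_pos: [0.4953, 0.1942, 0.2974]
eef_rot: [0.984, 0.168, -0.044, 0.044]
contact_force: [-0.0, 0.1, -1.6]
opening: 0.291
```

```bash
cat > s.py <<'E'
from plant import r
from h import *
import sys
dep=float(sys.argv[1])  # tip wanted at this distance (m) along axis past mouth (neg = above)
hx,hy=(float(sys.argv[2]),float(sys.argv[3])) if len(sys.argv)>3 else (.4705,.2644)
st=r.get_state(); M=R.from_quat(st["eef_rot"]).as_matrix(); a=M[:,2]; p=st["tool_pos"]
m=p+a*((.07-p[2])/a[2]); tip=p+a*.096
tgt=np.array([hx,hy,.07])+a*(dep-.096)
print("t",round(st["clock"],2),"tcp",p.round(4),"a",a.round(3),"jaw",np.degrees(np.arctan2(M[1,1],M[0,1])).round(1),"F",st["contact_force"].round(2),"M",st["moment"].round(2),"op",round(st["opening"],3))
print("axis at mouth minus hole mm",(1000*(m[:2]-[hx,hy])).round(1),"tip",tip.round(4),"shift tool",(M.T@(tgt-p)).round(4))
E
python3 s.py -.03
```

```text
t 17.1 tcp [0.4953 0.1942 0.2974] a [-0.073 -0.101 -0.992] jaw -70.4 F [-0.    0.05 -1.55] M [ 0.23  0.01 -0.02] op 0.291
axis at mouth minus hole mm [  8.1 -93.3] tip [0.4883 0.1845 0.2022] shift tool [ 0.0229 -0.0904  0.0944]
```

Call:
play_rows:
  targets:
    - {"dx":0.007,"dy":-0.03,"dz":-0.002,"yaw":0,"jaw":1.0}
    - {"dx":0.008,"dy":-0.03,"dz":0.0,"yaw":0,"jaw":1.0}
    - {"dx":0.008,"dy":-0.03,"dz":0.01,"yaw":0,"jaw":1.0}
    - {"dx":0,"dy":0,"dz":0.02,"yaw":0,"jaw":1.0}
    - {"dx":0,"dy":0,"dz":0,"yaw":0,"jaw":1.0}

```text
clock: 17.6
tool_pos: [0.4803, 0.2861, 0.2561]
eef_rot: [0.983, 0.17, -0.049, 0.045]
contact_force: [-0.7, -1.0, -1.4]
opening: 0.291
```

```bash
python3 s.py -.01;  python3 snap.py 10 wrist; python3 e.py wrist10
```

```text
t 17.6 tcp [0.4803 0.2861 0.2561] a [-0.081 -0.105 -0.991] jaw -70.2 F [-0.74 -1.   -1.45] M [0.12 0.01 0.03] op 0.291
axis at mouth minus hole mm [-5.4  2. ] tip [0.4725 0.276  0.161 ] shift tool [0.0044 0.0037 0.0815]
17.6 [0.4803 0.2861 0.2561] [ 0.9833  0.1696 -0.0491  0.045 ] [-0.74 -1.   -1.45] 0.29067981696417866 [-0.77  0.65  0.23  1.64 -0.11  1.   -1.74]
wrist10
  slab 4916 x [-37.7  41. ] y [-58.1 143.6] z 0.1613
  rail -1 x [-0.0612 -0.0444] y [0.0171 0.1585] slope -0.23
  rail 1 x [0.0463 0.0638] y [-0.1164  0.158 ] slope -0.1
  chan dark 274 x [-0.0035  0.0091] y [0.0174 0.0747] z 0.1554
  chan deep 326 x [-0.0039  0.01  ] y [0.0157 0.0759] z 0.1554
  stand [470.9 264.3] [101.4 101. ] 27.4 z 0.0697
  hole px 318.60655737704917 176.3224043715847 183
```

View pics/wrist10.png

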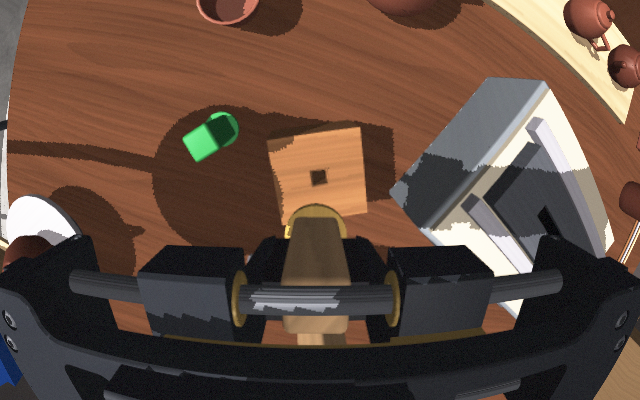

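Call:
play_rows:
  targets:
    - {"dx":0.0045,"dy":0.0035,"dz":0.015,"yaw":0,"jaw":1.0}
    - {"dx":0,"dy":0,"dz":0.017,"yaw":0,"jaw":1.0}
    - {"dx":0,"dy":0,"dz":0.017,"yaw":0,"jaw":1.0}
    - {"dx":0,"dy":0,"dz":0.012,"yaw":0,"jaw":1.0}
    - {"dx":0,"dy":0,"dz":0,"yaw":0,"jaw":1.0}

```text
clock: 18.15
tool_pos: [0.4849, 0.2765, 0.1987]
eef_rot: [0.984, 0.167, -0.046, 0.043]
contact_force: [0.8, 1.1, -1.5]
opening: 0.292
```

```bash
python3 s.py -.005
```

```text
t 18.15 tcp [0.4849 0.2765 0.1987] a [-0.075 -0.1   -0.992] jaw -70.5 F [ 0.82  1.12 -1.48] M [0.19 0.01 0.02] op 0.292
axis at mouth minus hole mm [ 4.6 -0.9] tip [0.4777 0.2669 0.1034] shift tool [-0.0041 -0.0024  0.0289]
```

Call:
play_rows:
  targets:
    - {"dx":-0.004,"dy":-0.0025,"dz":0.008,"yaw":0,"jaw":1.0}
    - {"dx":0,"dy":0,"dz":0.008,"yaw":0,"jaw":1.0}
    - {"dx":0,"dy":0,"dz":0.006,"yaw":0,"jaw":1.0}
    - {"dx":0,"dy":0,"dz":0,"yaw":0,"jaw":1.0}
    - {"dx":0,"dy":0,"dz":0,"yaw":0,"jaw":1.0}

```text
clock: 18.65
tool_pos: [0.4797, 0.2757, 0.1776]
eef_rot: [0.984, 0.167, -0.044, 0.042]
contact_force: [-0.7, 0.4, -1.3]
opening: 0.291
```

```bash
python3 s.py .01
```

```text
t 18.65 tcp [0.4797 0.2757 0.1776] a [-0.072 -0.098 -0.993] jaw -70.6 F [-0.69  0.42 -1.28] M [ 0.11 -0.02 -0.02] op 0.291
axis at mouth minus hole mm [1.4 0.7] tip [0.4728 0.2663 0.0823] shift tool [-0.0016  0.0002  0.0226]
```

Call:
play_rows:
  targets:
    - {"dx":-0.0005,"dy":0,"dz":0.006,"yaw":0,"jaw":1.0}
    - {"dx":0,"dy":0,"dz":0.006,"yaw":0,"jaw":1.0}
    - {"dx":0,"dy":0,"dz":0.006,"yaw":0,"jaw":1.0}
    - {"dx":0,"dy":0,"dz":0.005,"yaw":0,"jaw":1.0}
    - {"dx":0,"dy":0,"dz":0,"yaw":0,"jaw":1.0}

```text
clock: 19.15
tool_pos: [0.4778, 0.2734, 0.1532]
eef_rot: [0.984, 0.167, -0.043, 0.042]
contact_force: [-0.1, 0.2, -1.1]
opening: 0.288
```

```bash
python3 s.py .02
```

```text
t 19.15 tcp [0.4778 0.2734 0.1532] a [-0.071 -0.097 -0.993] jaw -70.6 F [-0.06  0.2  -1.09] M [ 0.18 -0.01 -0.01] op 0.288
axis at mouth minus hole mm [1.4 0.8] tip [0.471  0.264  0.0579] shift tool [-0.0016  0.0003  0.0079]
```

Call:
play_rows:
  targets:
    - {"dx":0,"dy":0,"dz":0.006,"yaw":0,"jaw":1.0}
    - {"dx":0,"dy":0,"dz":0.006,"yaw":0,"jaw":1.0}
    - {"dx":0,"dy":0,"dz":0.006,"yaw":0,"jaw":1.0}
    - {"dx":0,"dy":0,"dz":0.004,"yaw":0,"jaw":1.0}
    - {"dx":0,"dy":0,"dz":0,"yaw":0,"jaw":1.0}

```text
clock: 19.65
tool_pos: [0.4771, 0.2716, 0.1294]
eef_rot: [0.984, 0.167, -0.042, 0.042]
contact_force: [-0.2, -0.4, -1.1]
opening: 0.286
```

```bash
python3 s.py .04
```

```text
t 19.65 tcp [0.4771 0.2716 0.1294] a [-0.069 -0.096 -0.993] jaw -70.6 F [-0.18 -0.39 -1.12] M [ 0.26 -0.2   0.01] op 0.286
axis at mouth minus hole mm [2.5 1.4] tip [0.4705 0.2623 0.0341] shift tool [-0.0028  0.0005  0.0041]
```

Call:
play_rows:
  targets:
    - {"dx":-0.006,"dy":0.004,"dz":0,"yaw":0,"jaw":1.0}
    - {"dx":-0.006,"dy":0.004,"dz":0,"yaw":0,"jaw":1.0}
    - {"dx":-0.006,"dy":0.004,"dz":0,"yaw":0,"jaw":1.0}
    - {"dx":-0.006,"dy":0.004,"dz":0,"yaw":0,"jaw":1.0}
    - {"dx":-0.006,"dy":0.004,"dz":0,"yaw":0,"jaw":1.0}

```text
clock: 20.15
tool_pos: [0.4732, 0.265, 0.1348]
eef_rot: [0.985, 0.171, -0.016, 0.025]
contact_force: [4.9, 6.8, -9.8]
opening: 0.289
```

```bash
python3 s.py .04
```

```text
t 20.15 tcp [0.4732 0.265  0.1348] a [-0.023 -0.056 -0.998] jaw -70.3 F [ 4.87  6.81 -9.81] M [ 2.6  -1.65  0.  ] op 0.289
axis at mouth minus hole mm [ 1.2 -3. ] tip [0.471  0.2596 0.039 ] shift tool [-0.0001 -0.0033  0.0088]
```

Call:
play_rows:
  targets:
    - {"dx":-0.004,"dy":0.0045,"dz":0.001,"yaw":0,"jaw":1.0}
    - {"dx":-0.004,"dy":0.0045,"dz":0.001,"yaw":0,"jaw":1.0}
    - {"dx":-0.004,"dy":0.0045,"dz":0.001,"yaw":0,"jaw":1.0}
    - {"dx":-0.002,"dy":0.003,"dz":0.001,"yaw":0,"jaw":1.0}
    - {"dx":0,"dy":0,"dz":0,"yaw":0,"jaw":1.0}

```text
clock: 20.65
tool_pos: [0.472, 0.2632, 0.1355]
eef_rot: [0.984, 0.176, -0.003, 0.012]
contact_force: [0.4, -0.1, -1.9]
opening: 0.292
```

```bash
python3 s.py .055
```

```text
t 20.65 tcp [0.472  0.2632 0.1355] a [-0.001 -0.024 -1.   ] jaw -69.8 F [ 0.41 -0.13 -1.93] M [ 0.06 -0.02 -0.  ] op 0.292
axis at mouth minus hole mm [ 1.4 -2.8] tip [0.4719 0.2609 0.0396] shift tool [-0.0003 -0.0031  0.0245]
```

Call:
play_rows:
  targets:
    - {"dx":-0.0005,"dy":-0.002,"dz":0.006,"yaw":0,"jaw":1.0}
    - {"dx":0,"dy":0,"dz":0.006,"yaw":0,"jaw":1.0}
    - {"dx":0,"dy":0,"dz":0.006,"yaw":0,"jaw":1.0}
    - {"dx":0,"dy":0,"dz":0.005,"yaw":0,"jaw":1.0}
    - {"dx":0,"dy":0,"dz":0,"yaw":0,"jaw":1.0}

```text
clock: 21.15
tool_pos: [0.4718, 0.2629, 0.1108]
eef_rot: [0.985, 0.175, -0.002, 0.013]
contact_force: [0.2, 1.5, -1.2]
opening: 0.29
```

```bash
python3 s.py .06
```

```text
t 21.15 tcp [0.4718 0.2629 0.1108] a [ 0.    -0.026 -1.   ] jaw -69.8 F [ 0.15  1.5  -1.15] M [ 0.59 -0.22  0.03] op 0.29
axis at mouth minus hole mm [ 1.3 -2.5] tip [0.4718 0.2605 0.0148] shift tool [-0.0003 -0.0028  0.0048]
```

Call:
play_rows:
  targets:
    - {"dx":-0.0005,"dy":-0.001,"dz":0.0015,"yaw":0,"jaw":1.0}
    - {"dx":0,"dy":-0.0005,"dz":0.0015,"yaw":0,"jaw":1.0}
    - {"dx":0,"dy":0,"dz":0.001,"yaw":0,"jaw":1.0}
    - {"dx":0,"dy":0,"dz":0.001,"yaw":0,"jaw":1.0}
    - {"dx":0,"dy":0,"dz":0,"yaw":0,"jaw":1.0}

```text
clock: 21.65
tool_pos: [0.4713, 0.2637, 0.1067]
eef_rot: [0.985, 0.175, -0.002, 0.013]
contact_force: [0.2, 0.0, -3.0]
opening: 0.287
```

```bash
python3 s.py .06
```

```text
t 21.65 tcp [0.4713 0.2637 0.1067] a [ 0.001 -0.026 -1.   ] jaw -69.9 F [ 0.2   0.04 -2.97] M [ 0.34 -0.28 -0.  ] op 0.287
axis at mouth minus hole mm [ 0.8 -1.7] tip [0.4714 0.2612 0.0107] shift tool [-0.0002 -0.0019  0.0007]
```

Call:
play_rows:
  targets:
    - {"dx":0,"dy":0,"dz":0.0007,"yaw":0,"jaw":1.0}
    - {"dx":0,"dy":0,"dz":0,"yaw":0,"jaw":0.6}
    - {"dx":0,"dy":0,"dz":0,"yaw":0,"jaw":0.4}
    - {"dx":0,"dy":0,"dz":0,"yaw":0,"jaw":0.2}
    - {"dx":0,"dy":0,"dz":0,"yaw":0,"jaw":0.0}

```text
clock: 22.15
tool_pos: [0.4692, 0.2621, 0.1057]
eef_rot: [0.985, 0.174, -0.004, 0.014]
contact_force: [1.2, 0.6, -0.5]
opening: 0.626
```

Call:
play_rows:
  targets:
    - {"dx":0,"dy":0,"dz":0,"yaw":0,"jaw":0.0}
    - {"dx":0,"dy":0,"dz":0,"yaw":0,"jaw":0.0}
    - {"dx":0,"dy":0,"dz":0,"yaw":0,"jaw":0.0}
    - {"dx":0,"dy":0,"dz":0,"yaw":0,"jaw":0.0}
    - {"dx":0,"dy":0,"dz":0,"yaw":0,"jaw":0.0}

```text
clock: 22.65
tool_pos: [0.4688, 0.2618, 0.1054]
eef_rot: [0.985, 0.174, -0.004, 0.014]
contact_force: [-1.0, 0.5, 0.5]
opening: 1.001
```

```bash
python3 s.py .06; python3 snap.py 11 wrist,side; python3 c.py 11
```

```text
t 22.65 tcp [0.4688 0.2618 0.1054] a [-0.004 -0.029 -1.   ] jaw -69.9 F [-1.02  0.54  0.52] M [ 0.06  0.09 -0.04] op 1.001
axis at mouth minus hole mm [-1.9 -3.6] tip [0.4684 0.259  0.0094] shift tool [ 0.003  -0.0028 -0.0007]
22.7 [0.4688 0.2618 0.1054] [ 0.9846  0.1744 -0.0045  0.014 ] [-0.1  -0.2  -0.27] 1.0030052749795324 [-0.69  0.79  0.13  1.93 -0.17  0.44 -1.66]
handletop 2921 [0.4721 0.2596 0.1548] [0.1507 0.1552 0.1596] [470.9 261.9] [ 26.4 117.7] 20.0
standtop 17332 [0.483  0.2688 0.0698] [0.0688 0.0698 0.0708] [471.  264.2] [100.3 100.9] 27.1
handle 10500 [0.4758 0.2644 0.1351] [0.1012 0.1379 0.1568] [470.9 261.9] [ 26.5 117.8] 20.0
collar 728 [0.4788 0.267  0.0758] [0.0748 0.0758 0.0769] [474.9 265. ] [26.8 37.4] 27.3
green 12054 [0.48   0.3491 0.1698] [0.1282 0.1818 0.1923] [479.5 357.1] [84.5 34.4] 67.3
```

View pics/wrist11.png

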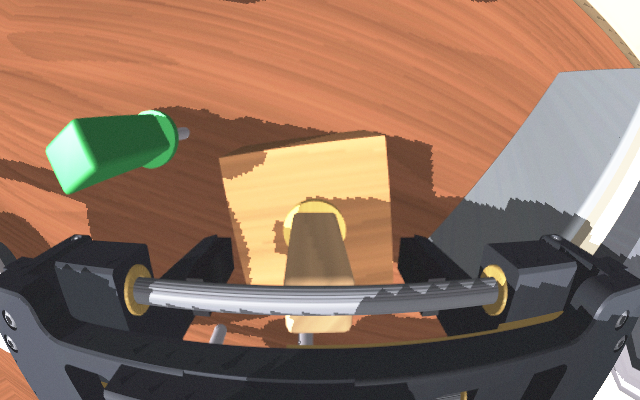

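Call:
play_rows:
  targets:
    - {"dx":0.001,"dy":-0.001,"dz":-0.015,"yaw":0,"jaw":0.0}
    - {"dx":0,"dy":0,"dz":-0.02,"yaw":0,"jaw":0.0}
    - {"dx":0,"dy":0,"dz":-0.025,"yaw":0,"jaw":0.0}
    - {"dx":0,"dy":0,"dz":-0.03,"yaw":0,"jaw":0.0}
    - {"dx":0,"dy":0,"dz":-0.03,"yaw":0,"jaw":0.0}

```text
clock: 23.25
tool_pos: [0.467, 0.2651, 0.2251]
eef_rot: [0.985, 0.174, -0.01, 0.016]
contact_force: [1.1, -0.1, -0.4]
opening: 1.001
```

Call:
play_rows:
  targets:
    - {"dx":-0.01,"dy":0,"dz":-0.03,"yaw":0,"jaw":0.0}
    - {"dx":-0.015,"dy":0,"dz":-0.02,"yaw":0,"jaw":0.0}
    - {"dx":-0.015,"dy":0,"dz":-0.01,"yaw":0,"jaw":0.0}
    - {"dx":-0.015,"dy":0,"dz":0,"yaw":0,"jaw":0.0}
    - {"dx":0,"dy":0,"dz":0,"yaw":0,"jaw":0.0}

```text
clock: 23.75
tool_pos: [0.4167, 0.2488, 0.2934]
eef_rot: [0.985, 0.174, -0.005, 0.014]
contact_force: [0.3, 0.1, -0.1]
opening: 1.001
```

```bash
python3 snap.py 12 wrist,side,scene; python3 c.py 12; python3 e.py wrist12 side12 scene12
```

```text
23.85 [0.4186 0.2496 0.2931] [ 0.9847  0.1739 -0.0041  0.0138] [1.2  0.08 0.88] 1.0004678036496883 [-0.79  0.45  0.22  1.9  -0.1   0.83 -1.74]
handletop 793 [0.4701 0.2624 0.1554] [0.1535 0.1555 0.1568] [470.  262.1] [24.9 25.8] 20.1
standtop 5999 [0.4714 0.2653 0.0698] [0.0685 0.0698 0.071 ] [470.7 264.7] [101.  101.1] 27.7
handle 794 [0.4701 0.2624 0.1554] [0.1535 0.1555 0.1568] [470.  262.1] [24.9 25.8] 20.1
collar 157 [0.4762 0.2718 0.0759] [0.0747 0.0759 0.077 ] [474.2 271.5] [17.9 38.1] 61.4
big 881 [0.3537 0.2282 0.1996] [0.1867 0.2022 0.2072] [352.1 227. ] [24.2 47.4] 18.0
turq 197 [0.3204 0.2924 0.1825] [0.1719 0.1851 0.1871] [318.  292.5] [10.4 15.5] 85.4
green 831 [0.4878 0.3792 0.1421] [0.1257 0.1451 0.1467] [488.  381.9] [26.6 26.5] 47.4
wrist12
  slab 7672 x [-38.2  40.7] y [-74.7 143.2] z 0.1613
  rail -1 x [-0.0616 -0.0444] y [-0.0176  0.1582] slope -0.18
  rail 1 x [0.0461 0.0638] y [-0.1479  0.1577] slope 0.06
  chan dark 582 x [-0.0034  0.0091] y [-0.0177  0.0769] z 0.1553
  chan deep 666 x [-0.0034  0.0101] y [-0.0172  0.0777] z 0.1554
  stand [470.7 264.7] [101.  101.1] 27.7 z 0.0698
side12
  slab 1095 x [-39.5  38.9] y [-80.1 139.3] z 0.161
  rail -1 x [-0.0627 -0.0454] y [-0.1546  0.1537] slope 0.05
  rail 1 x [0.0449 0.0625] y [-0.1538  0.157 ] slope 0.01
  chan dark 71 x [-0.0062  0.0054] y [-0.0081  0.0795] z 0.1546
  chan deep 153 x [-0.012   0.0127] y [-0.0818  0.0811] z 0.1547
  stand [467.1 263.1] [102.4 102.5] 28.6 z 0.0688
scene12
  slab 1152 x [-42.5  43.1] y [-98.6 142. ] z 0.1626
  rail -1 x [-0.058  -0.0444] y [-0.1506  0.1548] slope -0.12
  rail 1 x [0.0444 0.0657] y [-0.1506  0.1564] slope -0.21
  chan dark 84 x [-0.0047  0.0065] y [-0.0793  0.0738] z 0.1567
  chan deep 103 x [-0.0041  0.0104] y [-0.021   0.0742] z 0.1561
  stand [474.  261.8] [103.7  99.8] 27.6 z 0.0701
```

View pics/scene12.png

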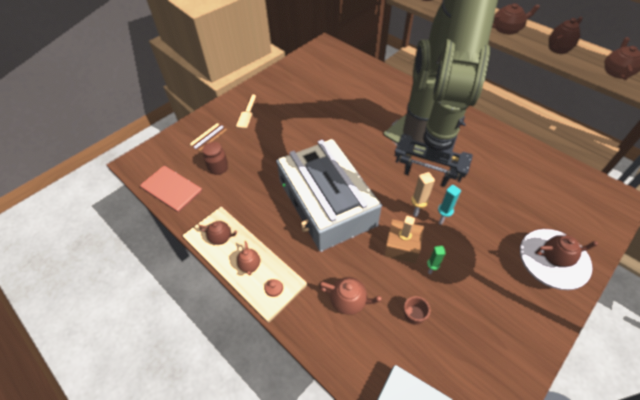

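View pics/side12.png

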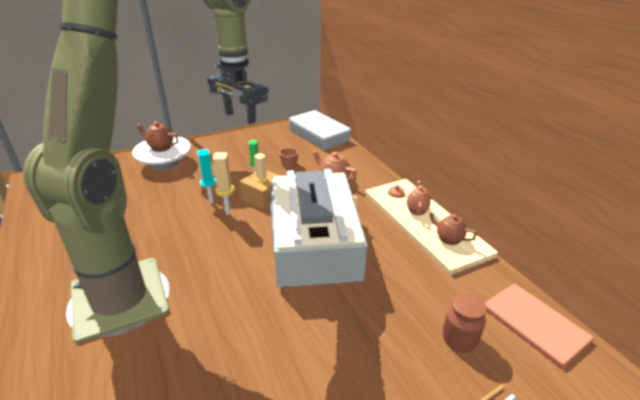

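View pics/wrist12.png

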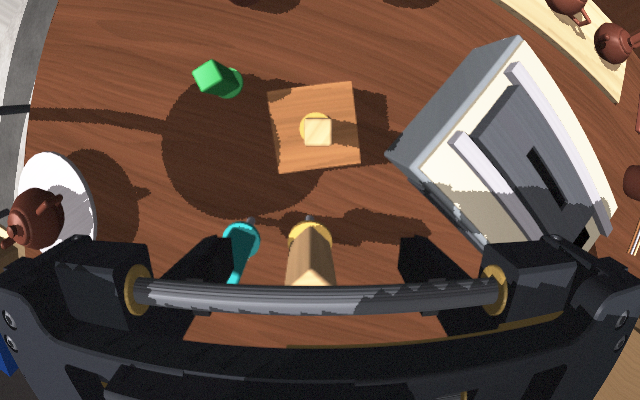

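```bash
python3 - <<'E'
from plant import r
print(r.finish_job())
E
```

```text
the job is handed in; nothing more can be done
None
```

The damper is open and the poker is back upright in its stand. I handed the job in at about 24 s of robot time.

**What I did:** I took the small wooden-handled poker from the stand and slid its tip along the channel until it dropped about 10 mm into the hidden hole. With the tip in the hole I drew the slab left until the pull rose from about 7 N to 11 N. A further push moved it no more.

**Last checks:**
- **Damper:** the wrist and side cameras agree that the slab moved 50 mm. It now sits about 30 mm past the kiln's centre, which would be 0.06 m open if its travel is centred on the kiln. It stayed there after I let go.
- **Poker:** the handle top is at z = 0.1555 m, the same as at the start. The collar rests flat at 0.076 m, within about 3 mm of the stand hole's centre. The gripper is clear of it.
- **Teapot, caddy and cup:** by eye they look to be in the same places in the scene image as at the start. I did not measure them.

**What did not go smoothly:**
- During the search one push reached about 21 N on the channel floor, but the slab did not shift.
- Pulling the slab tilted the tool by about 7°. I levelled it against the inside of the stand hole before seating the poker.
- The scene and side cameras differed from the wrist camera by about 3 mm, so I worked from the wrist camera.

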